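# Restock the carton lane, oldest to the front

### The arm

A 7-joint arm with a two-finger parallel gripper is mounted at the origin on the work surface. World frame = base frame: x ahead of the robot, y to its left, z up, the work surface at z = 0. Lengths are in m, angles in rad, forces in N, time in s.
With the tool pointing down it reaches from about 0.4 to 0.85 m from the base axis. Payload 4.5 kg.
Tool frame: the origin (TCP) lies at the very end of the fingers, on their centre line; the grasp point (between the pads) lies 19 mm behind it; z points along the fingers, y is the direction in which the jaws open and shut (so a half turn about z gives the same grasp; the last joint's range is limited). The gripper opens to 88 mm and grips with 3 to 60 N. Pads are 18 mm wide; open, the fingers measure 123 mm over their backs; the gripper's body (75 mm by 187 mm) begins 45 mm behind the grasp point.
Start: joints at [-1.137, 0.689, -0.195, 1.565, 0.157, 0.902, -0.215], TCP at [0.243, 0.576, 0.239] pointing down, gripper open.
Joint ranges: [-3.01, 3.01], [-0.46, 2.08], [-1.47, 1.51], [0.13, 2.56], [-1, 4.14], [0.04, 2.09], [-2.66, 2.66]. Speed limits (rad/s): [2.57, 2.57, 3.14, 3.14, 3.14, 3.14, 3.14].

### API

Orientations are given as a unit quaternion [x, y, z, w].
In Python, from cell import ctrl gives the robot as it stands.
- The arm moves only by the tool drive_tool, never from a script. Its argument "motion" is text: rows parted by semicolons, each of 7 numbers parted by spaces: the turn, a rotation vector about the tool's x, y, z in units of pi/2 rad (1.0 is pi/2 rad), then the shift along the tool's x, y, z in units of 0.12 m (1.0 is 0.12 m), then the opening, from -1 (shut) to 1 (fully open). In form: ax ay az tx ty tz fingers; .... A call has 1 to 10 rows; each row is the pose to reach, as a shift and turn from the pose commanded when the call began, along the tool's axes at that moment; what a row does not reach only later rows make up. A row lasts 1/10 s, in which the tool goes at most 50 mm and 8.59 degrees, less where a joint would pass 70% of its speed; a pose out of reach is approached as far as the arm can. A call with a number of a shift or a turn outside -1 to 1 is refused whole. A call with a gripper value outside its range is refused whole. The fingers move at their own pace and stop on an object; the grip force is fixed at half the most. Time passes only in rows, so rows that repeat a pose let the fingers close. It gives the time, the measured TCP pose, the force and the opening at its end, in the units of the state.
- ctrl.read_state(): the state, without advancing time (a new reading comes with each control period).
- ctrl.get_image(name): name is "scene" or "top"; returns a dict with "image" (384x512x3 uint8, red, green, blue), "fx", "fy", "cx", "cy" (pixels), "dist_coeffs" ([k1, k2, p1, p2, k3] as OpenCV has them; the pictures are not rectified), "R" (3x3) and "t" (3): a world point X has camera coordinates R X + t. Camera axes: x right, y down, z forward; pixel columns grow to the right and rows downward; lengths in m; the calibration is good to about 2 mm. A picture is of the moment at which its call begins. There is no depth.
- ctrl.close_job(): hands the job in, once; it reports no verdict.
Trained networks look in the newest picture that a camera, given by its name, has taken for a name from the list of things; names that differ only in an ending like _2 or _b are one class to them, and where a whole thing is asked for, a point or a joint stands for the part that bears it (a point fixed in the world has none). Each returns a list of dicts, best first, with "score" (0 to 1); they miss things now and then, are a little off and sometimes report something else, mostly with a low value. They report only what shows in the picture. A call takes as long as a camera call. They do not tell look-alikes from the thing itself.
- ctrl.regions_of(camera, query): "mask" (384x512 bool, what is visible of it) and "rect" ([left, top, width, height] in pixels, round what is visible of it).
The state is a dict: "t": time; "joint_positions": joint angles; "dq": joint speeds; "joint_torque": joint torques, N m; "tcp_pos": TCP position; "tcp_rot": TCP orientation; "contact_force": force on the tool from outside, world axes, zero at the start; "ft_torque": the same for the moment, N m; "width": finger opening in m.
Only numpy, scipy, OpenCV 4.12 (cv2) and the standard library are available. Lean on these libraries where they do the work, as an engineer would, in place of code of your own. Each camera call takes 0.05 s, during which the arm holds its last target.

### The job

In the stock rack, pull the old carton forward in its lane until it stands at the front lip. Then lift the new carton out of the delivery crate, stand it upright on the bare worktop and let go so you can change your grip, and finally stand it in the same lane behind the old one, broad face to the front as the old one has. Set the cartons down rather than dropping them, and leave the jars and the mug where they are.

Things in the scene. Friction and masses are not known exactly. Their poses are not given: they have to be found in the camera images.
- rack: White sheet-metal stock rack, open on top, fixed, 208 (x) x 152 (y) x 140 mm high. Origin: centre of its underside, on the worktop; x points from the front lip (robot side) to the back panel, y left, z up. Two lanes along x, centred at y = +37 and -37 mm, one with the old carton, one with a jar. 4 mm sheet dividers at y = -74, 0, +74 mm reach z = 140 mm, the back panel 130 mm, the front lip 52 mm.
- lane_a (a point): Front end of the rack's left lane: the point on its floor (40 mm above the worktop) midway across, at the inner face of the front lip; rack axes. The lane is 70 mm wide inside and runs 200 mm along +x from here to the inner face of the back panel. The lip stands 12 mm above the lane floor.
- lane_b (a point): The same point of the rack's right lane, which is of the same size.
- crate: Grey plastic delivery crate, open on top, fixed, 154 (x) x 158 (y) x 112 mm high. Origin: centre of its underside, on the worktop. 4 mm walls and dividers, all 112 mm high, make three slots at x = -50, 0, +50 mm, each 46 mm wide (x), 150 mm long (y), floor at z = 8 mm. An outer slot holds the new carton, the other outer one a jar. Crate and rack may be on either side.
- old_carton: The old carton: plain brown cardboard box 38 (x) x 58 (y) x 110 mm (z), 0.2 to 0.4 kg, a blank pale label on both broad faces. Origin: centre of its underside; z up, x across the broad faces, y along its width. It stands in the middle or back part of one rack lane, broad faces to front and back; the narrow faces are close to the dividers, so it is taken by the broad faces (38 mm).
- new_carton: The new carton, same as the old one in size, look, axes and origin. It stands in a crate slot, its width (y) along the slot, its top 6 mm above the crate's walls and its broad faces a few mm from the slot's walls: there only the narrow faces (58 mm apart) can be taken; in the rack only the broad faces (38 mm) can.
- rack_jar: Glass jar with a steel lid, 52 mm diameter, 95 mm high, in the other lane of the rack. Origin: centre of its underside. Bystander.
- crate_jar: Slim glass jar with a steel lid, 38 mm diameter, 100 mm high, in another slot of the crate. Origin: centre of its underside. Bystander.
- mug: White mug, 76 mm diameter, 85 mm high, on the worktop beyond the work. Origin: centre of its underside. Bystander. The worktop (z = 0) between rack and crate is bare.
There are look-alikes about, which are no part of the job. Leave any red look-alike of the old_carton alone. Leave any purple look-alike of the new_carton alone.

How it is judged:
By the outcome, as a careful person would: the job done as asked, in the order asked, and still so for the second after the job is handed in, with the robot touching nothing.
It also fails if it takes over 67 s, if anything falls off the work surface, if the arm or the gripper's body presses on something with over 40 N, if the wrist force passes 120 N, or if a joint passes its speed limit or range.

## Working session

There is one attempt and no reset: what is moved stays moved. The work goes in short steps, Python scripts to look and compute and a tool call to move; the robot and the scene stay as the last step left them, time stands still between calls to the robot, and variables do not carry over. Pictures are saved under pics/ and viewed, and the job is handed in when it is done.

Besides the shell and the picture viewer there is one more tool, called after "Call:" as name(argument=value, ...) on one line, values as JSON. drive_tool: Moves the arm, as the interface text tells. Its arguments: {"type":"object","properties":{"motion":{"type":"string"}},"required":["motion"]}

```bash
ls; mkdir -p pics; python3 - <<'E'
from cell import ctrl
import cv2,numpy as np
s=ctrl.read_state()
for k,v in s.items(): print(k,np.round(v,4))
for n in("scene","top"):
    d=ctrl.get_image(n); cv2.imwrite(f"pics/{n}0.png",cv2.resize(d["image"][:,:,::-1],(800,600),interpolation=cv2.INTER_CUBIC))
    print(n,{k:np.round(d[k],4).tolist() for k in d if k!="image"})
E
```

```text
pics
t 0.0
joint_positions [-1.1372  0.69   -0.1945  1.5663  0.1573  0.9025 -0.2151]
dq [ 0.0006  0.     -0.0003  0.0005  0.0001 -0.     -0.0012]
joint_torque [ 7.00000e-04 -5.27565e+01 -1.26700e+00 -1.53436e+01 -5.27000e-02
  6.50000e-03  2.00000e-04]
tcp_pos [0.2431 0.5751 0.2379]
tcp_rot [ 1.985e-01  9.801e-01 -9.000e-04 -1.000e-04]
contact_force [0.9184 0.2639 0.0142]
ft_torque [ 0.0157 -0.0015  0.0314]
width 0.0879
scene {'fx': 410.9322, 'fy': 410.9322, 'cx': 260.1989, 'cy': 192.0133, 'dist_coeffs': [-0.0586, 0.0, 0.0, 0.0, 0.0], 'R': [[-0.6576, 0.7534, -0.0032], [0.5794, 0.503, -0.6413], [-0.4815, -0.4235, -0.7673]], 't': [0.4326, -0.2667, 1.2537]}
top {'fx': 475.4183, 'fy': 475.4183, 'cx': 258.5394, 'cy': 180.837, 'dist_coeffs': [-0.0269, 0.0, 0.0, 0.0, 0.0], 'R': [[-0.0176, -0.9998, -0.0022], [-0.9804, 0.0177, -0.1964], [0.1964, -0.0013, -0.9805]], 't': [-0.0385, 0.5974, 1.0772]}
```

View pics/scene0.png

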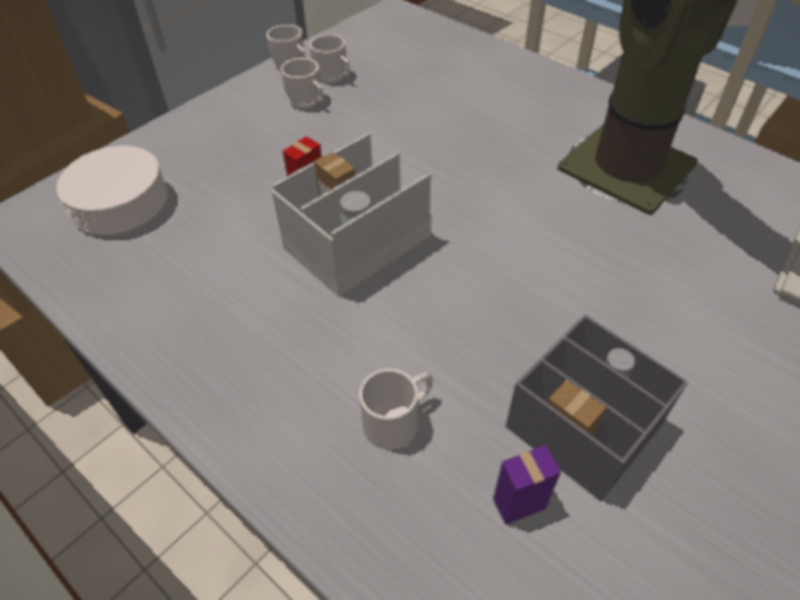

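View pics/top0.png

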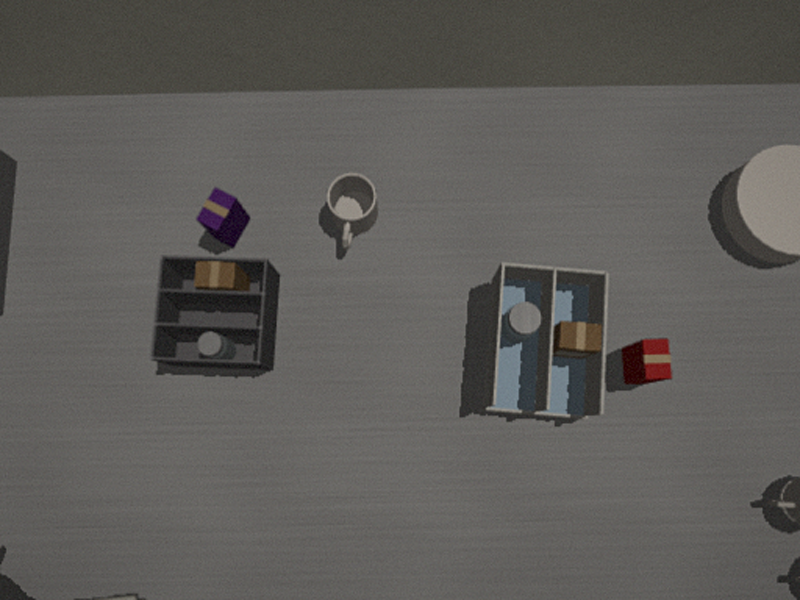

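```bash
cat > h.py <<'E'
from cell import ctrl
import cv2,numpy as np
from scipy.optimize import least_squares
def cam(n):
    d=ctrl.get_image(n); d["K"]=np.array([[d["fx"],0,d["cx"]],[0,d["fy"],d["cy"]],[0,0,1]]); d["D"]=np.array(d["dist_coeffs"],float)
    d["R"]=np.array(d["R"]);d["t"]=np.array(d["t"]);return d
def proj(d,X):
    return cv2.projectPoints(np.array(X,float).reshape(-1,3),cv2.Rodrigues(d["R"])[0],d["t"],d["K"],d["D"])[0].reshape(-1,2)
def back(d,uv,z):
    n=cv2.undistortPoints(np.array(uv,float).reshape(-1,1,2),d["K"],d["D"]).reshape(-1,2)
    r=np.c_[n,np.ones(len(n))]@d["R"]; c=-d["R"].T@d["t"]
    return c+r*((z-c[2])/r[:,2])[:,None]
def crop(d,x0,y0,x1,y1,s,f):
    im=cv2.resize(d["image"][y0:y1,x0:x1,::-1],None,fx=s,fy=s,interpolation=cv2.INTER_CUBIC)
    im=cv2.convertScaleAbs(im,alpha=1.5)
    for k in range(x0-x0%10+10,x1,10): cv2.putText(im,str(k),((k-x0)*s-8,8),0,.32,(0,255,255));cv2.line(im,((k-x0)*s,10),((k-x0)*s,14),(0,255,255))
    for k in range(y0-y0%10+10,y1,10): cv2.putText(im,str(k),(0,(k-y0)*s+3),0,.32,(0,255,255))
    cv2.imwrite("pics/"+f,im)
E
python3 - <<'E'
from h import *
d=cam("top"); crop(d,295,160,435,275,5,"c_rack.png"); crop(d,90,110,190,245,4,"c_crate.png")
for c in("top","scene"):
  for q in("old_carton","new_carton","rack","crate","rack_jar","crate_jar","mug"):
    print(c,q,[(round(r["score"],2),np.round(r["rect"],1).tolist()) for r in ctrl.regions_of(c,q)])
E
```

```text
top old_carton [(0.68, [399.0, 216.2, 32.1, 31.2]), (0.65, [350.0, 205.7, 37.2, 22.0]), (0.18, [130.1, 209.4, 18.7, 21.9])]
top new_carton [(0.96, [122.0, 165.3, 39.0, 21.3]), (0.67, [123.5, 119.8, 35.1, 37.9])]
top rack [(0.91, [308.2, 168.5, 79.7, 98.8])]
top crate [(0.68, [93.6, 163.3, 87.3, 73.4])]
top rack_jar []
top crate_jar [(0.86, [127.6, 213.8, 20.9, 17.6])]
top mug [(0.7, [210.4, 113.9, 32.6, 45.6])]
scene old_carton [(0.8, [201.0, 97.3, 26.1, 27.2]), (0.73, [181.9, 87.7, 25.8, 28.1])]
scene new_carton [(0.82, [313.3, 285.6, 42.9, 50.1]), (0.75, [353.5, 245.7, 33.8, 29.6])]
scene rack [(0.96, [174.3, 83.1, 100.3, 105.1])]
scene crate [(0.87, [322.4, 201.8, 119.4, 118.7])]
scene rack_jar [(0.78, [216.7, 121.8, 19.3, 25.4])]
scene crate_jar [(0.56, [385.4, 225.0, 23.3, 15.2])]
scene mug [(0.75, [230.6, 235.4, 46.8, 52.8])]
```

View pics/c_rack.png

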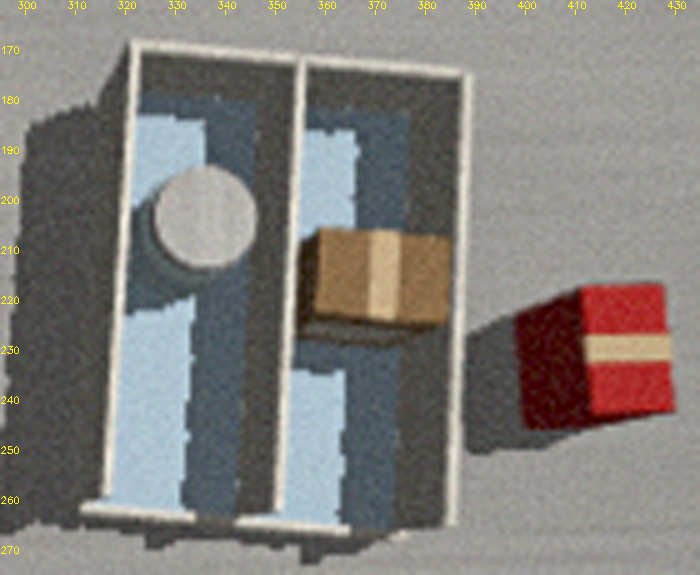

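View pics/c_crate.png

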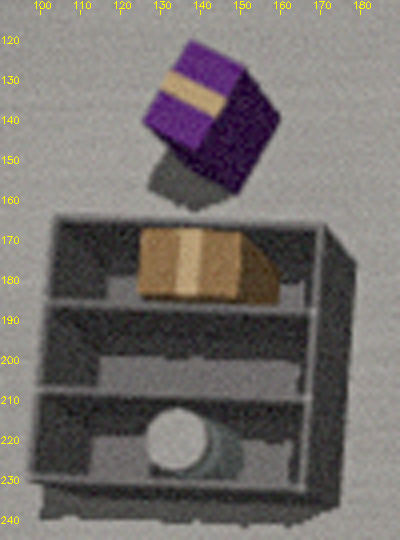

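```bash
cat > fit.py <<'E'
from h import *
d=cam("top"); s=cam("scene")
def T(p,P): 
    P=np.array(P,float); c,sn=np.cos(p[2]),np.sin(p[2])
    return np.c_[p[0]+c*P[:,0]-sn*P[:,1],p[1]+sn*P[:,0]+c*P[:,1],P[:,2]]
def fit(P,uv,g):
    r=least_squares(lambda p:(proj(d,T(p,P))-uv).ravel(),g); print(np.round(r.x,4),np.round(np.abs(r.fun).reshape(-1,2),1).tolist()); return r.x
rp=[(-.104,.074,.14),(-.104,0,.14),(-.104,-.074,.14),(.104,.074,.14),(.104,0,.14),(.104,-.074,.14)]
ruv=np.array([(316.3,259.3),(350.5,262.3),(385,264.8),(322,169),(355.5,171.5),(388.5,174)])
R=fit(rp,ruv,[.6,-.2,0])
cp=[(.077,.079,.112),(.077,-.079,.112),(-.077,.079,.112),(-.077,-.079,.112)]
C=fit(cp,np.array([(103,164),(171,166),(97.5,230.5),(166,233)]),[.6,.3,0])
bx=lambda z:[(.019,.029,z),(.019,-.029,z),(-.019,-.029,z),(-.019,.029,z)]
O=fit(bx(.15),np.array([(359,206),(385,207),(384.3,225),(358,224)]),[.6,-.2,0])
N=fit(bx(.118),np.array([(125,167),(150,167.7),(149.5,184.8),(125,184)]),[.65,.3,0])
def loc(p,q): c,sn=np.cos(p[2]),np.sin(p[2]); e=q[:2]-p[:2]; return np.round([c*e[0]+sn*e[1],-sn*e[0]+c*e[1],np.degrees(q[2]-p[2])],4)
print("old in rack",loc(R,O),"new in crate",loc(C,N))
def wire(im,k,p,P,pairs,col):
    uv=(proj(k,T(p,P))*2).astype(int)
    for a,b in pairs: cv2.line(im,tuple(map(int,uv[a])),tuple(map(int,uv[b])),col,1)
def box(x0,x1,y,z0,z1): return [(x,s*y,z) for z in(z0,z1) for x,s in((x0,1),(x1,1),(x1,-1),(x0,-1))]
E=[(0,1),(1,2),(2,3),(3,0),(4,5),(5,6),(6,7),(7,4),(0,4),(1,5),(2,6),(3,7)]
for k,f in((d,"top"),(s,"scene")):
    im=cv2.resize(k["image"][:,:,::-1],None,fx=2,fy=2,interpolation=cv2.INTER_CUBIC)
    wire(im,k,R,box(-.104,.104,.076,0,.14),E,(0,255,0));wire(im,k,R,[(-.104,0,.14),(.104,0,.14)],[(0,1)],(0,255,0))
    wire(im,k,C,box(-.077,.077,.079,0,.112),E,(0,255,0))
    wire(im,k,O,box(-.019,.019,.029,.04,.15),E,(255,0,0));wire(im,k,N,box(-.019,.019,.029,.008,.118),E,(255,0,0))
    im=im[200:560,180:830] if f=="top" else im[120:660,300:1000]
    cv2.imwrite(f"pics/w_{f}.png",im)
E
python3 fit.py
```

```text
[ 0.4987 -0.2543 -0.1059] [[0.1, 1.6], [0.1, 1.6], [0.0, 2.1], [0.2, 2.2], [0.2, 1.9], [0.0, 1.5]]
[ 0.5517  0.2331 -0.048 ] [[0.0, 0.2], [0.3, 0.2], [1.0, 0.3], [0.7, 0.0]]
[ 0.4976 -0.2925 -0.0728] [[0.7, 0.1], [0.0, 0.5], [0.6, 0.1], [0.1, 0.5]]
[ 0.6014  0.2263 -0.0289] [[0.2, 0.6], [0.5, 0.1], [0.1, 0.6], [0.9, 0.1]]
old in rack [ 0.0029 -0.0382  1.898 ] new in crate [ 0.05   -0.0044  1.0923]
```

View pics/w_top.png

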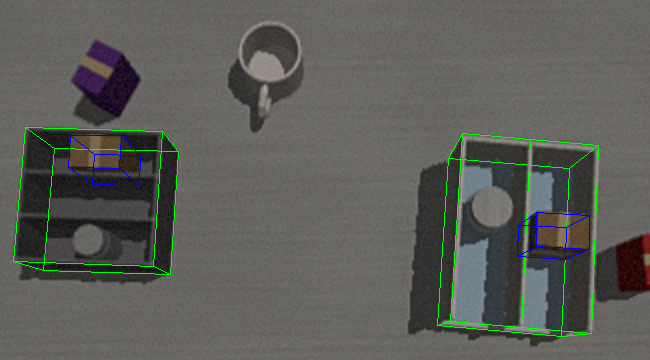

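View pics/w_scene.png

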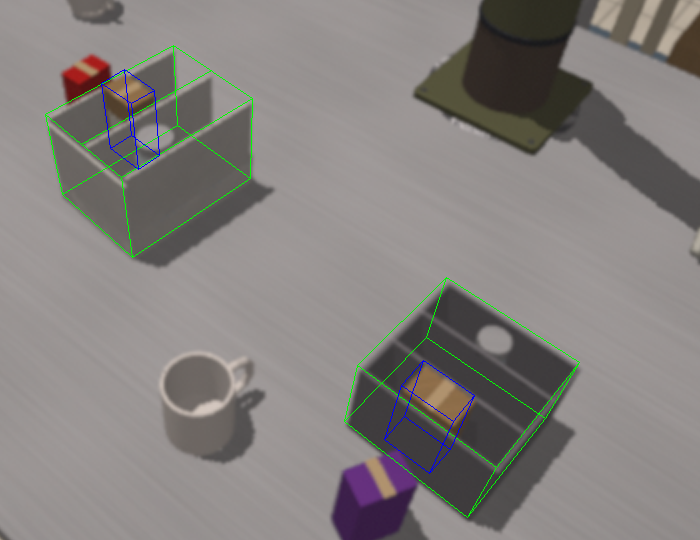

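```bash
python3 - <<'E'
from h import *
d=cam("scene"); crop(d,170,80,290,190,6,"s_rack.png"); crop(d,315,195,445,325,4,"s_crate.png")
E
```

```text
(no output)
```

View pics/s_rack.png

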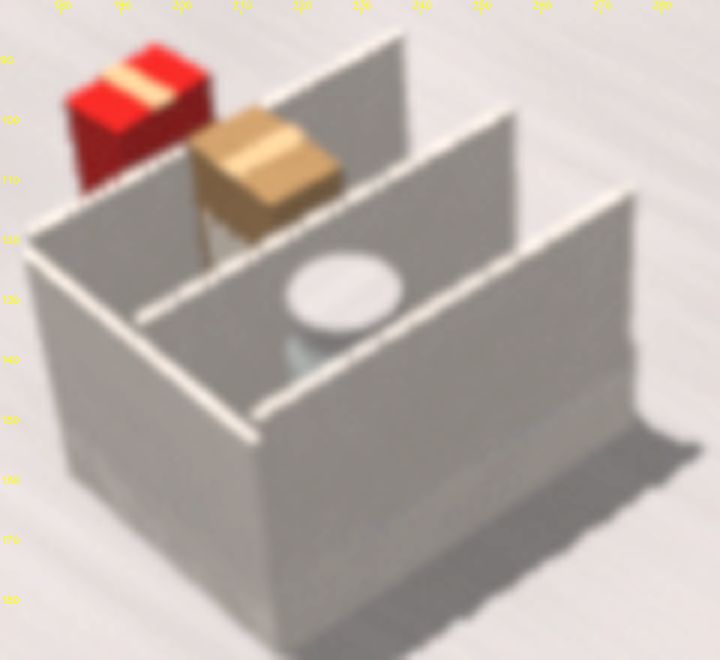

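View pics/s_crate.png

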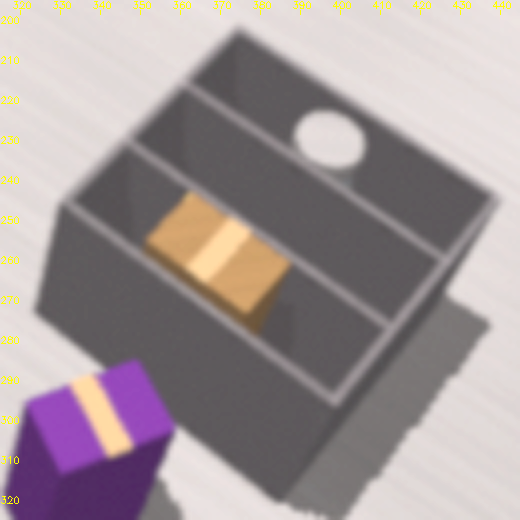

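```bash
cat > fit2.py <<'E'
from h import *
d=cam("top"); s=cam("scene")
def T(p,P):
    P=np.array(P,float); c,sn=np.cos(p[2]),np.sin(p[2])
    return np.c_[p[0]+c*P[:,0]-sn*P[:,1],p[1]+sn*P[:,0]+c*P[:,1],P[:,2]]
def fit(items,g):
    f=lambda p:np.concatenate([(proj(k,T(p,P))-np.array(uv)).ravel() for k,P,uv in items])
    r=least_squares(f,g,loss="soft_l1"); print(np.round(r.x,4),"rms",np.round(np.sqrt(np.mean(f(r.x)**2)),2)); return r.x
rp=[(sx,y,.14) for sx in(-.1,.1) for y in(.074,0,-.074)]
ri=[(d,rp,[(316.3,259.3),(350.5,262.3),(385,264.8),(322,169),(355.5,171.5),(388.5,174)]),(s,rp+[(.104,.076,0),(.104,-.076,0)],[(275.3,112),(255.5,98.7),(237.2,86.2),(212.3,149.2),(192.7,133.3),(174.5,120),(217.5,189.2),(181.7,158.3)])]
cp=[(.077,.079,.112),(.077,-.079,.112),(-.077,.079,.112),(-.077,-.079,.112)]
ci=[(d,cp,[(103,164),(171,166),(97.5,230.5),(166,233)]),(s,cp,[(398.8,295.8),(330,245.8),(439.3,245),(374.5,202.5)])]
bx=lambda z:[(.019,.029,z),(.019,-.029,z),(-.019,-.029,z),(-.019,.029,z)]
oi=[(d,bx(.15),[(359,206),(385,207),(384.3,225),(358,224)]),(s,bx(.15),[(214.7,114.5),(201.2,104.5),(212.5,97.5),(227.3,108)])]
ni=[(d,bx(.118),[(125,167),(150,167.7),(149.5,184.8),(125,184)]),(s,bx(.118),[(377.5,273.3),(351.8,255),(362.5,243),(387.8,261)])]
def loc(p,q): c,sn=np.cos(p[2]),np.sin(p[2]); e=q[:2]-p[:2]; return np.round([c*e[0]+sn*e[1],-sn*e[0]+c*e[1],np.degrees(q[2]-p[2])],4)
for sel in((0,),(1,),(0,1)):
    g=lambda L,x0:fit([L[i] for i in sel],x0)
    R=g(ri,[.5,-.25,-.1]);C=g(ci,[.55,.23,0]);O=g(oi,[.5,-.29,0]);N=g(ni,[.6,.22,0])
    print(sel,"old in rack",loc(R,O),"new in crate",loc(C,N))
E
python3 fit2.py
```

```text
[ 0.4984 -0.2542 -0.1048] rms 0.21
[ 0.5517  0.2332 -0.0487] rms 0.46
[ 0.4976 -0.2925 -0.0725] rms 0.41
[ 0.6014  0.2264 -0.0292] rms 0.48
(0,) old in rack [ 0.0032 -0.0382  1.8497] new in crate [ 0.05   -0.0044  1.1155]
[ 0.5027 -0.2478 -0.1115] rms 0.73
[ 0.5571  0.238  -0.0535] rms 0.95
[ 0.5054 -0.285  -0.11  ] rms 0.35
[ 0.6058  0.2306 -0.0361] rms 0.35
(1,) old in rack [ 0.0068 -0.0367  0.0865] new in crate [ 0.049  -0.0048  0.9992]
[ 0.4989 -0.2527 -0.1028] rms 1.1
[ 0.5534  0.2354 -0.0515] rms 1.35
[ 0.4987 -0.2917 -0.0901] rms 1.32
[ 0.6034  0.2288 -0.0287] rms 1.06
(0, 1) old in rack [ 0.0037 -0.0389  0.7252] new in crate [ 0.0503 -0.0041  1.3048]
```

```bash
cat > go.py <<'E'
# python3 go.py x y z yawdeg(of tool y) ; prints tool-frame numbers for the move from the present pose
import sys; from cell import ctrl; import numpy as np
from scipy.spatial.transform import Rotation as Ro
s=ctrl.read_state(); R0=Ro.from_quat(s["tcp_rot"]); p0=np.array(s["tcp_pos"])
y0=R0.as_matrix()[:,1]; print("t",round(s["t"],2),"p",np.round(p0,4),"yaw",round(np.degrees(np.arctan2(y0[1],y0[0])),2),"w",round(s["width"],4),"F",np.round(s["contact_force"],1),"q",np.round(s["joint_positions"],2))
if len(sys.argv)>1:
    x,y,z,a=map(float,sys.argv[1:5]); a=np.radians(a)
    Y=np.array([np.cos(a),np.sin(a),0]);Z=np.array([0,0,-1.]);X=np.cross(Y,Z)
    R1=Ro.from_matrix(np.c_[X,Y,Z]); r=(R0.inv()*R1).as_rotvec()/(np.pi/2); t=R0.inv().apply(np.array([x,y,z])-p0)/.12
    print("turn",np.round(r,3),"shift",np.round(t,3))
E
python3 go.py 0.42 0.40 0.26 30
```

```text
t 1.1 p [0.2433 0.5757 0.2388] yaw 67.09 w 0.088 F [0.3 0.4 0.5] q [-1.14  0.69 -0.19  1.57  0.16  0.9  -0.22]
turn [ 0.    -0.     0.412] shift [-1.927 -0.776 -0.177]
```

Call:
drive_tool(motion="0 0 0.1 -0.3 -0.2 -0.15 1; 0 0 0.2 -0.65 -0.4 -0.2 1; 0 0 0.3 -1 -0.6 -0.2 1; 0 0 0.4 -1 -0.75 -0.2 1")

```text
t: 1.5
tcp_pos: [0.3254, 0.4408, 0.2632]
tcp_rot: [0.487, 0.873, 0.0, 0.003]
contact_force: [-0.3, -0.4, 0.0]
width: 0.0879
```

```bash
python3 go.py 0.52 0.05 0.26 -5
```

```text
t 1.5 p [0.3254 0.4408 0.2632] yaw 31.73 w 0.0879 F [-0.3 -0.4  0. ] q [-1.    0.55 -0.03  1.78  0.03  0.81 -0.5 ]
turn [0.003 0.002 0.408] shift [-3.623 -0.334  0.041]
```

Call:
drive_tool(motion="0 0 0.1 -0.4 0.1 0 1; 0 0 0.19 -0.8 0.2 0 1; 0 0 0.28 -1 0.3 0 1")

```text
t: 1.8
tcp_pos: [0.4169, 0.3603, 0.2632]
tcp_rot: [0.663, 0.748, -0.0, 0.001]
contact_force: [0.0, 0.3, -0.1]
width: 0.088
```

```bash
python3 go.py 0.52 0.05 0.26 -5
```

```text
t 1.8 p [0.4169 0.3603 0.2632] yaw 6.88 w 0.088 F [ 0.   0.3 -0.1] q [-0.85  0.56  0.08  1.77 -0.06  0.81 -0.62]
turn [0.001 0.001 0.132] shift [-2.67   0.543  0.033]
```

Call:
drive_tool(motion="0 0 0.09 -0.4 0.1 0 1; 0 0 0.1 -0.8 0.2 0 1; 0 0 0.1 -1 0.3 0 1")

```text
t: 2.1
tcp_pos: [0.4664, 0.2454, 0.2629]
tcp_rot: [0.718, 0.696, -0.001, 0.001]
contact_force: [0.5, 0.3, 0.7]
width: 0.0881
```

Call:
drive_tool(motion="0 0 0 -0.4 0 0 1; 0 0 0 -0.8 0 0 1; 0 0 0 -1 0 0 1")

```text
t: 2.4
tcp_pos: [0.4618, 0.1257, 0.2629]
tcp_rot: [0.718, 0.696, -0.001, 0.001]
contact_force: [-0.2, 0.9, -0.1]
width: 0.0882
```

Call:
drive_tool(motion="0 0 0 -0.4 0 0 1; 0 0 0 -0.8 0 0 1; 0 0 0 -1 0 0 1")

```text
t: 2.7
tcp_pos: [0.4585, 0.006, 0.263]
tcp_rot: [0.718, 0.696, -0.001, 0.001]
contact_force: [-0.4, 0.2, -0.1]
width: 0.0883
```

```bash
python3 go.py 0.499 -0.292 0.2 -6
```

```text
t 2.7 p [0.4585 0.006  0.263 ] yaw -1.77 w 0.0883 F [-0.4  0.2 -0.1] q [-0.18  0.44  0.1   2.03 -0.06  0.68 -0.08]
turn [0.    0.001 0.047] shift [-2.471  0.414  0.529]
```

Call:
drive_tool(motion="0 0 0.02 -0.4 0 0 1; 0 0 0.04 -0.8 0.1 0 1; 0 0 0.047 -1 0.2 0 1")

```text
t: 3.0
tcp_pos: [0.4795, -0.1149, 0.2631]
tcp_rot: [0.744, 0.669, -0.0, 0.001]
contact_force: [0.6, 0.7, -0.5]
width: 0.0883
```

Call:
drive_tool(motion="0 0 0 -0.4 0.1 0 1; 0 0 0 -0.8 0.2 0.1 1; 0 0 0 -1 0.3 0.1 1; 0 0 0 -1 0.3 0.1 1")

```text
t: 3.4
tcp_pos: [0.504, -0.2384, 0.2505]
tcp_rot: [0.744, 0.668, -0.001, 0.002]
contact_force: [-0.3, 0.4, -0.5]
width: 0.0883
```

```bash
python3 go.py 0.499 -0.292 0.2 -6; python3 - <<'E'
from h import *
d=cam("top");crop(d,280,130,440,280,4,"c1.png");d=cam("scene");crop(d,160,20,300,190,4,"s1.png")
E
```

```text
t 3.4 p [ 0.504  -0.2384  0.2505] yaw -6.11 w 0.0883 F [-0.3  0.4 -0.5] q [ 0.3   0.58  0.1   1.77 -0.07  0.79  0.32]
turn [ 0.001  0.002 -0.001] shift [-0.447  0.005  0.422]
```

View pics/c1.png

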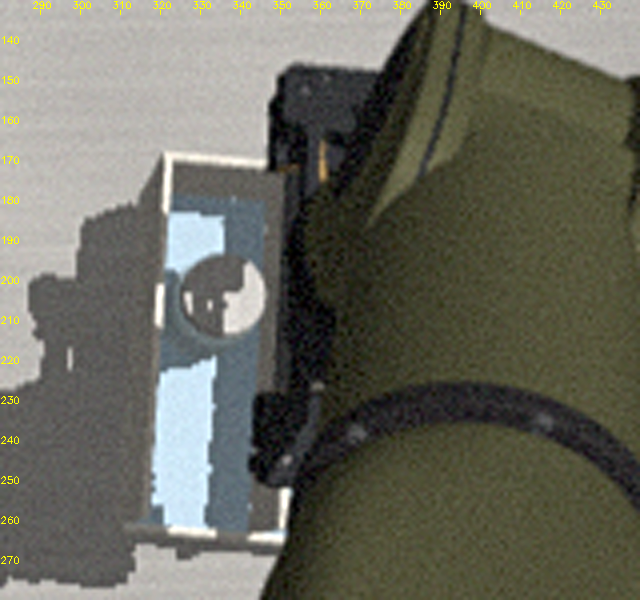

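View pics/s1.png

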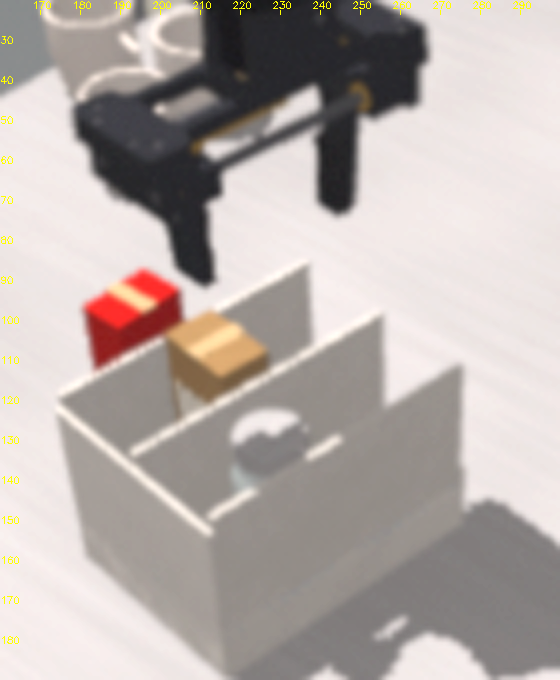

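```bash
cat > tips.py <<'E'
from h import *
from scipy.spatial.transform import Rotation as Ro
def tips(s,w=None):
    w=w or s["width"]; R=Ro.from_quat(s["tcp_rot"]).as_matrix(); P=[(sx*.009,sg*(w/2+o),z) for sg in(1,-1) for o in(0,.0175) for sx in(1,-1) for z in(0,-.03)]
    return np.array(s["tcp_pos"])+np.array(P)@R.T
if __name__=="__main__":
    s=ctrl.read_state(); d=cam("scene"); uv=proj(d,tips(s)); S=6;x0,y0=190,40
    im=cv2.convertScaleAbs(cv2.resize(d["image"][y0:100,x0:260,::-1],None,fx=10,fy=10,interpolation=cv2.INTER_CUBIC),alpha=2.5)
    for u,v in uv: cv2.circle(im,(int((u-x0+.5)*10),int((v-y0+.5)*10)),3,(0,0,255),-1)
    cv2.imwrite("pics/tips1.png",im)
E
python3 tips.py
```

```text
(no output)
```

View pics/tips1.png

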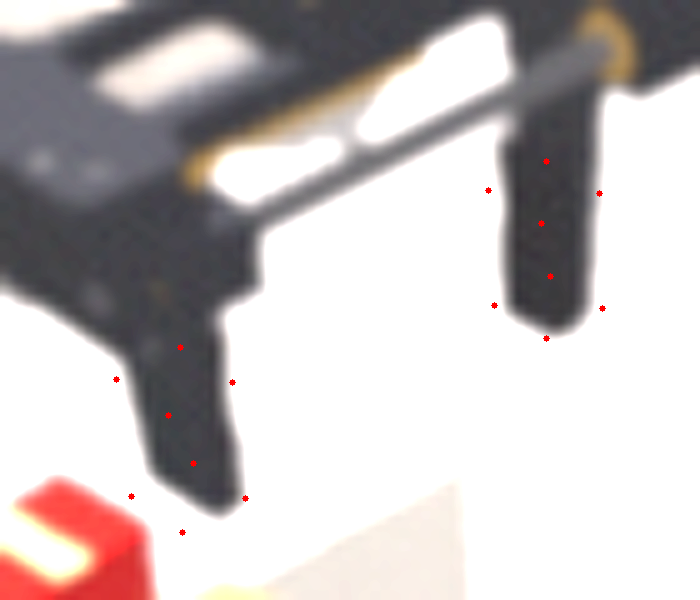

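Call:
drive_tool(motion="0 0 0 -0.2 0 0.2 1; 0 0 0 -0.35 0 0.4 1; 0 0 0 -0.41 0.02 0.6 1; 0 0 0 -0.41 0.02 0.7 1; 0 0 0 -0.41 0.02 0.7 1")

```text
t: 4.05
tcp_pos: [0.5007, -0.2797, 0.1654]
tcp_rot: [0.741, 0.672, -0.0, -0.002]
contact_force: [-0.2, 1.2, 0.4]
width: 0.0879
```

```bash
python3 go.py 0.503 -0.288 0.101 -6; python3 - <<'E'
from h import *
d=cam("scene");crop(d,160,40,300,190,4,"s2.png")
E
```

```text
t 4.05 p [ 0.5007 -0.2797  0.1654] yaw -5.58 w 0.0879 F [-0.2  1.2  0.4] q [ 0.39  0.72  0.07  1.8  -0.08  0.63  0.41]
turn [-0.002 -0.002  0.005] shift [-0.068  0.027  0.537]
```

View pics/s2.png

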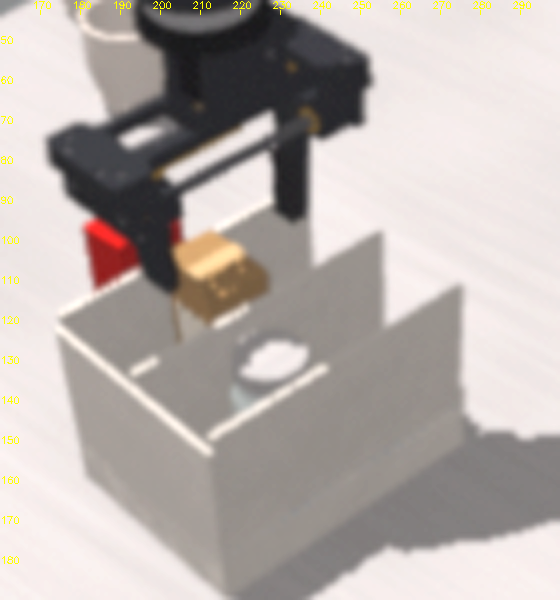

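Call:
drive_tool(motion="0 0 0 0 0.02 0.2 1; 0 0 0 0 0.02 0.4 1; 0 0 0 0 0.02 0.53 1; 0 0 0 0 0.02 0.53 1; 0 0 0 0 0.02 0.53 1")

```text
t: 4.6
tcp_pos: [0.5047, -0.282, 0.1043]
tcp_rot: [0.741, 0.671, 0.001, 0.001]
contact_force: [0.3, 0.4, -0.0]
width: 0.0881
```

```bash
python3 go.py 0.503 -0.288 0.101 -6; python3 - <<'E'
from h import *
d=cam("scene");crop(d,160,40,300,190,4,"s3.png")
E
```

```text
t 4.6 p [ 0.5047 -0.282   0.1043] yaw -5.65 w 0.0881 F [ 0.3  0.4 -0. ] q [ 0.4   0.82  0.06  1.83 -0.09  0.5   0.41]
turn [0.001 0.    0.004] shift [-0.051 -0.009  0.028]
```

View pics/s3.png

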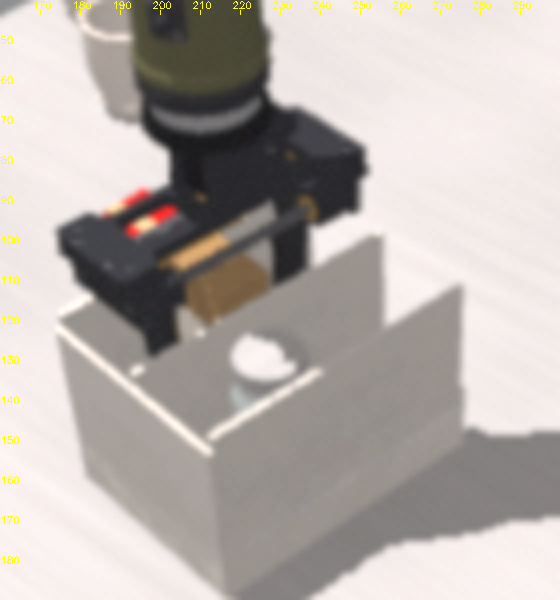

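Call:
drive_tool(motion="0 0 0 -0.03 0 0 -0.1; 0 0 0 -0.03 0 0 -0.3; 0 0 0 -0.03 0 0 -0.6; 0 0 0 -0.03 0 0 -0.6; 0 0 0 -0.03 0 0 -0.6; 0 0 0 -0.03 0 0 -0.6")

```text
t: 5.25
tcp_pos: [0.5034, -0.286, 0.1031]
tcp_rot: [0.741, 0.671, 0.0, -0.0]
contact_force: [0.9, -0.5, 0.6]
width: 0.0419
```

```bash
python3 go.py 0.422 -0.28 0.104 -6
```

```text
t 5.25 p [ 0.5034 -0.286   0.1031] yaw -5.71 w 0.0419 F [ 0.9 -0.5  0.6] q [ 0.41  0.82  0.06  1.82 -0.09  0.5   0.42]
turn [-0.    -0.     0.003] shift [-0.017 -0.68  -0.008]
```

Still closing; a few more rows.

Call:
drive_tool(motion="0 0 0 0 0 0 -0.8; 0 0 0 0 0 0 -0.8; 0 0 0 0 0 0 -0.8")

```text
t: 5.55
tcp_pos: [0.5031, -0.286, 0.103]
tcp_rot: [0.741, 0.671, -0.0, -0.0]
contact_force: [-0.7, -0.3, -0.4]
width: 0.0378
```

```bash
python3 go.py 0.422 -0.28 0.104 -6
```

```text
t 5.55 p [ 0.5031 -0.286   0.103 ] yaw -5.71 w 0.0378 F [-0.7 -0.3 -0.4] q [ 0.41  0.82  0.06  1.82 -0.09  0.5   0.42]
turn [-0.    -0.     0.003] shift [-0.017 -0.678 -0.008]
```

Call:
drive_tool(motion="0 0 0.003 0 -0.06 0 -0.8; 0 0 0.003 0 -0.14 0 -0.8; 0 0 0.003 0 -0.24 0 -0.8; 0 0 0.003 0 -0.34 0 -0.8; 0 0 0.003 0 -0.44 0 -0.8; 0 0 0.003 0 -0.52 0 -0.8; 0 0 0.003 0 -0.58 0 -0.8; 0 0 0.003 0 -0.6 0 -0.8; 0 0 0.003 0 -0.6 0 -0.8")

```text
t: 6.45
tcp_pos: [0.4314, -0.279, 0.1031]
tcp_rot: [0.743, 0.669, -0.0, -0.0]
contact_force: [-0.0, -0.5, -2.9]
width: 0.0375
```

```bash
python3 go.py 0.422 -0.28 0.103 -6;  python3 - <<'E'
from h import *
d=cam("scene");crop(d,160,40,300,190,4,"s4.png");d=cam("top");crop(d,295,150,435,285,4,"c4.png")
E
```

```text
t 6.45 p [ 0.4314 -0.279   0.1031] yaw -6.0 w 0.0375 F [-0.  -0.5 -2.9] q [ 0.46  0.77  0.04  2.02 -0.08  0.36  0.46]
turn [-0. -0.  0.] shift [-0.017 -0.077  0.001]
```

View pics/s4.png

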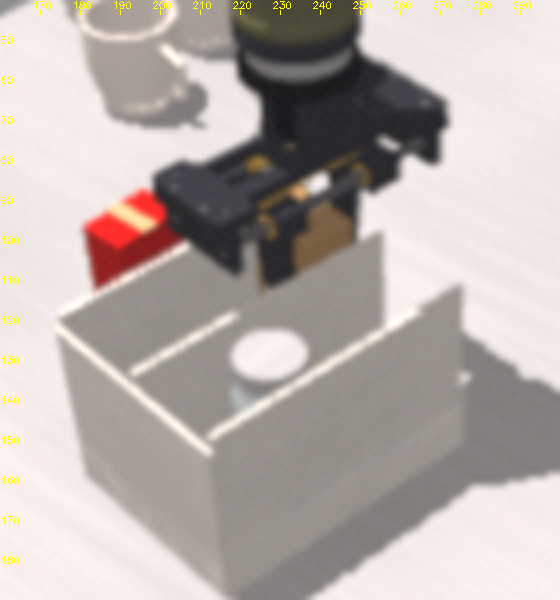

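View pics/c4.png

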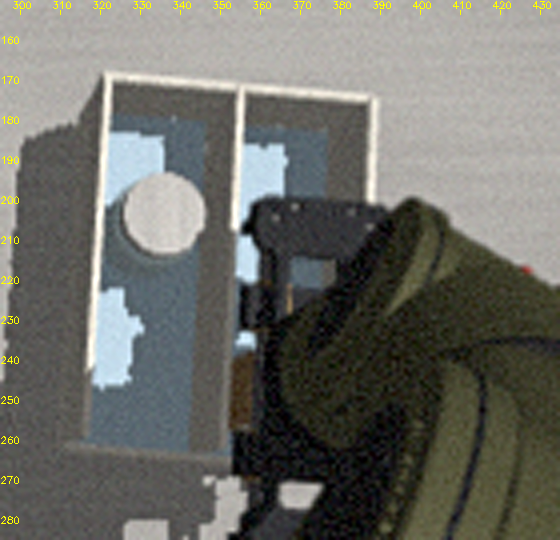

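Call:
drive_tool(motion="0 0 0 0 -0.03 0 -0.8; 0 0 0 0 -0.05 0 -0.8; 0 0 0 0 -0.07 0 -0.8; 0 0 0 0 -0.07 0 -0.8")

```text
t: 6.95
tcp_pos: [0.4228, -0.278, 0.103]
tcp_rot: [0.743, 0.669, -0.0, -0.0]
contact_force: [-0.1, 0.0, -2.9]
width: 0.0381
```

Call:
drive_tool(motion="0 0 0 0 -0.01 0 -0.8; 0 0 0 0 -0.02 0 -0.8; 0 0 0 0 -0.02 0 -0.8")

```text
t: 7.25
tcp_pos: [0.4208, -0.2778, 0.1031]
tcp_rot: [0.743, 0.669, -0.0, -0.0]
contact_force: [-1.0, 0.4, -3.0]
width: 0.0381
```

Call:
drive_tool(motion="0 0 0 0 -0.01 0 -0.8; 0 0 0 0 -0.02 0 -0.8; 0 0 0 0 -0.02 0 -0.8")

```text
t: 7.55
tcp_pos: [0.4183, -0.2776, 0.1031]
tcp_rot: [0.743, 0.669, -0.0, -0.0]
contact_force: [0.3, -0.1, -2.7]
width: 0.0374
```

Call:
drive_tool(motion="0 0 0 0 -0.01 0 -0.8; 0 0 0 0 -0.02 0 -0.8; 0 0 0 0 -0.02 0 -0.8")

```text
t: 7.85
tcp_pos: [0.4171, -0.2774, 0.1032]
tcp_rot: [0.743, 0.669, 0.001, 0.001]
contact_force: [0.5, 0.1, -4.2]
width: 0.0378
```

Call:
drive_tool(motion="0 0 0 0 -0.01 0 -0.8; 0 0 0 0 -0.02 0 -0.8; 0 0 0 0 -0.02 0 -0.8")

```text
t: 8.15
tcp_pos: [0.4166, -0.2773, 0.1034]
tcp_rot: [0.743, 0.67, 0.001, 0.002]
contact_force: [4.8, 0.1, -7.2]
width: 0.0378
```

Call:
drive_tool(motion="0 0 0 0 0.01 0 -0.8; 0 0 0 0 0.015 0.008 -0.8; 0 0 0 0 0.015 0.012 -0.8")

```text
t: 8.45
tcp_pos: [0.4169, -0.2774, 0.1029]
tcp_rot: [0.743, 0.669, 0.001, 0.001]
contact_force: [2.8, 1.7, 13.3]
width: 0.0381
```

```bash
python3 go.py 0.417 -0.2774 0.1025 -6
```

```text
t 8.45 p [ 0.4169 -0.2774  0.1029] yaw -5.95 w 0.0381 F [ 2.8  1.7 13.3] q [ 0.48  0.76  0.03  2.06 -0.07  0.32  0.46]
turn [0.002 0.    0.001] shift [0.    0.001 0.003]
```

Call:
drive_tool(motion="0 0 0 0 0 -0.006 -0.6; 0 0 0 0 0 -0.008 0; 0 0 0 0 0 -0.008 0.4; 0 0 0 0 0 -0.008 0.5; 0 0 0 0 0 -0.008 0.5; 0 0 0 0 0 -0.05 0.5; 0 0 0 0 0 -0.2 0.5; 0 0 0 0 0 -0.5 0.5; 0 0 0 0 0 -0.8 0.5; 0 0 0 0 0 -1 1")

```text
t: 9.45
tcp_pos: [0.4158, -0.2776, 0.2241]
tcp_rot: [0.743, 0.669, 0.0, 0.001]
contact_force: [-0.6, -0.5, -0.9]
width: 0.0722
```

```bash
python3 go.py 0.48 -0.1 0.24 -2;  python3 - <<'E'
from h import *
d=cam("scene");crop(d,160,40,300,190,4,"s5.png")
E
```

```text
t 9.45 p [ 0.4158 -0.2776  0.2241] yaw -6.0 w 0.0722 F [-0.6 -0.5 -0.9] q [ 0.45  0.55  0.07  1.96 -0.06  0.63  0.45]
turn [ 0.001  0.001 -0.044] shift [ 1.528  0.378 -0.133]
```

View pics/s5.png

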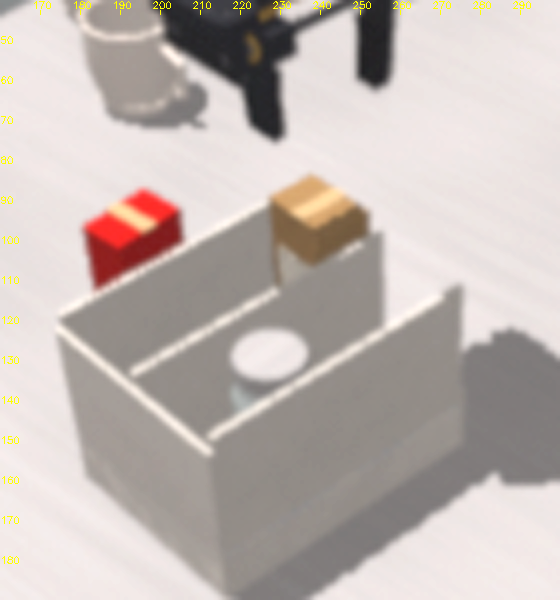

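Call:
drive_tool(motion="0 0 -0.08 0.3 0 -0.1 1; 0 0 -0.17 0.7 0.1 -0.15 1; 0 0 -0.26 1 0.2 -0.15 1")

```text
t: 9.8
tcp_pos: [0.4524, -0.1583, 0.2407]
tcp_rot: [0.589, 0.808, 0.0, 0.001]
contact_force: [1.7, -0.6, -0.1]
width: 0.0879
```

```bash
python3 go.py 0.605 0.231 0.24 88
```

```text
t 9.8 p [ 0.4524 -0.1583  0.2407] yaw 17.76 w 0.0879 F [ 1.7 -0.6 -0.1] q [ 0.27  0.5  -0.04  2.    0.03  0.65  0.52]
turn [ 0.001  0.001 -0.78 ] shift [2.702 2.201 0.008]
```

Call:
drive_tool(motion="0 0 -0.09 0.33 0.2 0 1; 0 0 -0.18 0.66 0.4 0 1; 0 0 -0.27 1 0.6 0 1; 0 0 -0.36 1 0.8 0 1")

```text
t: 10.2
tcp_pos: [0.5064, -0.01, 0.2399]
tcp_rot: [0.336, 0.942, 0.001, -0.001]
contact_force: [0.8, -0.1, -0.1]
width: 0.0881
```

```bash
python3 go.py 0.605 0.231 0.24 88
```

```text
t 10.2 p [ 0.5064 -0.01    0.2399] yaw 50.73 w 0.0881 F [ 0.8 -0.1 -0.1] q [ 0.05  0.54 -0.19  1.91  0.15  0.71  0.66]
turn [ 0.002 -0.002 -0.414] shift [0.636 2.075 0.005]
```

Call:
drive_tool(motion="0 0 -0.09 0.1 0.35 0 1; 0 0 -0.18 0.2 0.7 0 1; 0 0 -0.27 0.32 1 0 1; 0 0 -0.36 0.32 1 0 1; 0 0 -0.41 0.32 1 0 1")

```text
t: 10.7
tcp_pos: [0.5555, 0.1008, 0.2394]
tcp_rot: [0.025, 1.0, 0.0, -0.0]
contact_force: [0.5, -0.9, 0.3]
width: 0.0879
```

```bash
python3 go.py 0.605 0.231 0.24 88
```

```text
t 10.7 p [0.5555 0.1008 0.2394] yaw 87.14 w 0.0879 F [ 0.5 -0.9  0.3] q [-0.04  0.62 -0.36  1.74  0.28  0.83  0.98]
turn [ 0.   -0.   -0.01] shift [-0.358  1.104 -0.005]
```

Call:
drive_tool(motion="0 0 -0.01 -0.1 0.35 0 1; 0 0 -0.01 -0.25 0.7 0.1 1; 0 0 -0.01 -0.36 1 0.2 1; 0 0 -0.01 -0.36 1 0.3 1; 0 0 -0.01 -0.36 1 0.3 1")

```text
t: 11.2
tcp_pos: [0.6041, 0.2162, 0.2015]
tcp_rot: [0.02, 1.0, -0.001, -0.002]
contact_force: [-0.3, -1.0, 0.1]
width: 0.088
```

```bash
python3 go.py 0.605 0.231 0.064 88;  python3 - <<'E'
from h import *
d=cam("scene");crop(d,310,150,460,330,4,"s6.png");d=cam("top");crop(d,80,100,240,240,4,"c6.png")
E
```

```text
t 11.2 p [0.6041 0.2162 0.2015] yaw 87.71 w 0.088 F [-0.3 -1.   0.1] q [-0.24  0.77 -0.33  1.54  0.3   0.89  0.86]
turn [-0.002 -0.003 -0.003] shift [-0.007  0.126  1.145]
```

View pics/s6.png

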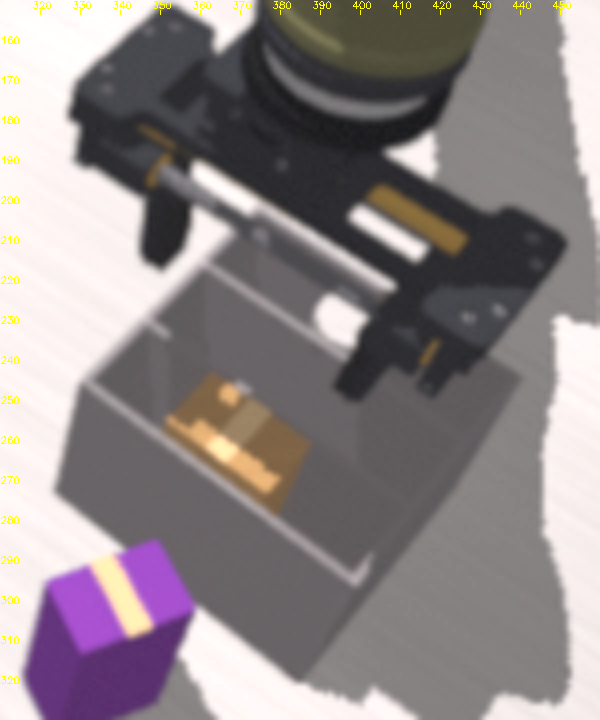

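View pics/c6.png

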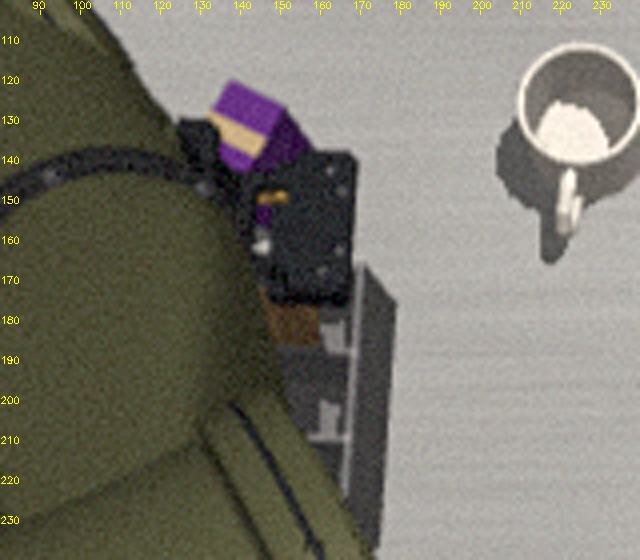

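Call:
drive_tool(motion="0 0 0 0 0.08 0.15 1; 0 0 0 0 0.12 0.3 1; 0 0 0 0 0.12 0.45 1; 0 0 0 0 0.12 0.55 1; 0 0 0 0 0.12 0.55 1")

```text
t: 11.8
tcp_pos: [0.6052, 0.2298, 0.1357]
tcp_rot: [0.021, 1.0, -0.001, -0.002]
contact_force: [0.6, 0.4, 0.9]
width: 0.0883
```

```bash
python3 go.py 0.605 0.231 0.064 88;  python3 - <<'E'
from tips import *
st=ctrl.read_state();d=cam("scene");uv=proj(d,tips(st))
for u,v in uv: cv2.circle(d["image"],(int(round(u)),int(round(v))),0,(255,0,0),-1)
crop(d,310,160,460,330,4,"s7.png")
E
```

```text
t 11.8 p [0.6052 0.2298 0.1357] yaw 87.58 w 0.0883 F [0.6 0.4 0.9] q [-0.27  0.86 -0.3   1.57  0.33  0.77  0.81]
turn [-0.001 -0.002 -0.005] shift [0.    0.011 0.597]
```

View pics/s7.png

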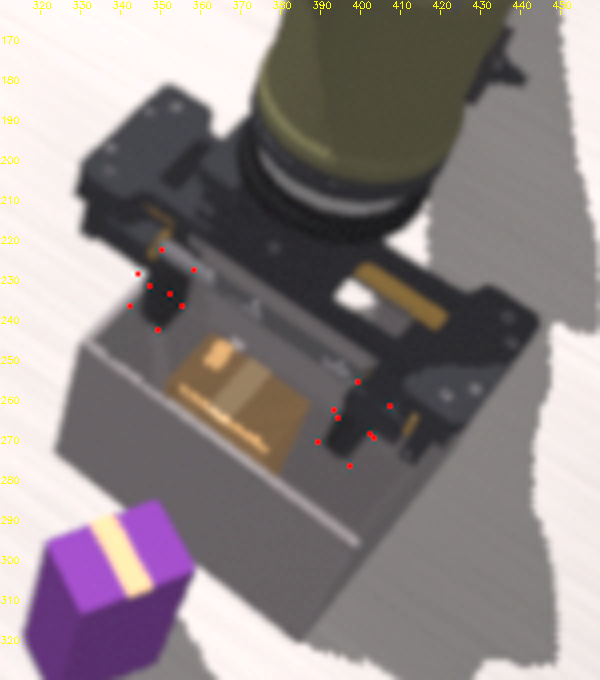

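Call:
drive_tool(motion="0 0 0 0 -0.02 0.15 1; 0 0 0 0 -0.02 0.3 1; 0 0 0 0 -0.02 0.45 1; 0 0 0 0 -0.02 0.56 1; 0 0 0 0 -0.02 0.6 1; 0 0 0 0 -0.02 0.6 1")

```text
t: 12.45
tcp_pos: [0.6063, 0.2286, 0.0656]
tcp_rot: [0.021, 1.0, -0.0, -0.0]
contact_force: [0.6, 0.4, -0.2]
width: 0.0881
```

```bash
python3 go.py 0.605 0.231 0.064 88;  python3 - <<'E'
from h import *
d=cam("scene")
crop(d,310,160,460,330,4,"s8.png")
E
```

```text
t 12.45 p [0.6063 0.2286 0.0656] yaw 87.61 w 0.0881 F [ 0.6  0.4 -0.2] q [-0.29  0.95 -0.27  1.6   0.37  0.64  0.78]
turn [-0.    -0.    -0.004] shift [0.011 0.02  0.013]
```

View pics/s8.png

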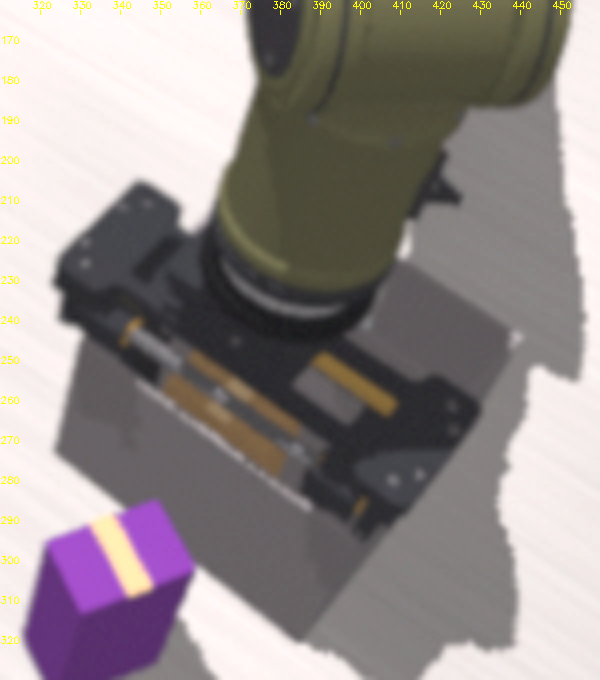

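Call:
drive_tool(motion="0 0 0 0.01 0 0 0.5; 0 0 0 0.01 0 0 0.2; 0 0 0 0.01 0 0 -0.1; 0 0 0 0.01 0 0 -0.1; 0 0 0 0.01 0 0 -0.1; 0 0 0 0.01 0 0 -0.1")

```text
t: 13.1
tcp_pos: [0.6053, 0.2282, 0.066]
tcp_rot: [0.021, 1.0, -0.0, 0.0]
contact_force: [-0.7, -1.7, 2.5]
width: 0.0577
```

```bash
python3 go.py 0.605 0.231 0.2 88
```

```text
t 13.1 p [0.6053 0.2282 0.066 ] yaw 87.6 w 0.0577 F [-0.7 -1.7  2.5] q [-0.29  0.95 -0.27  1.61  0.37  0.64  0.78]
turn [-0.     0.    -0.004] shift [ 0.003  0.023 -1.117]
```

Call:
drive_tool(motion="0 0 0 0 0 -0.04 -0.1; 0 0 0 0 0 -0.12 -0.1; 0 0 0 0 0 -0.24 -0.1; 0 0 0 0 0 -0.38 -0.1; 0 0 0 0 0 -0.54 -0.1; 0 0 0 0 0 -0.7 -0.1; 0 0 0 0 0 -0.84 -0.1; 0 0 0 0 0 -0.94 -0.1; 0 0 0 0 0 -1 -0.1; 0 0 0 0 0 -1 -0.1")

```text
t: 14.1
tcp_pos: [0.6056, 0.229, 0.1869]
tcp_rot: [0.021, 1.0, 0.001, 0.001]
contact_force: [0.1, -0.4, -1.8]
width: 0.0582
```

Call:
drive_tool(motion="0 0 0 0 0 -0.1 -0.1; 0 0 0 0 0 -0.2 -0.1; 0 0 0 0 0 -0.2 -0.1")

```text
t: 14.4
tcp_pos: [0.6062, 0.2294, 0.2117]
tcp_rot: [0.021, 1.0, 0.001, 0.002]
contact_force: [-0.1, -0.4, -2.9]
width: 0.0579
```

```bash
python3 go.py 0.50 0.0 0.21 84;  python3 - <<'E'
from h import *
d=cam("scene")
crop(d,290,100,460,330,3,"s9.png")
E
```

```text
t 14.4 p [0.6062 0.2294 0.2117] yaw 87.61 w 0.0579 F [-0.1 -0.4 -2.9] q [-0.25  0.76 -0.34  1.52  0.29  0.91  0.84]
turn [0.001 0.002 0.04 ] shift [ 0.804 -1.947  0.008]
```

View pics/s9.png

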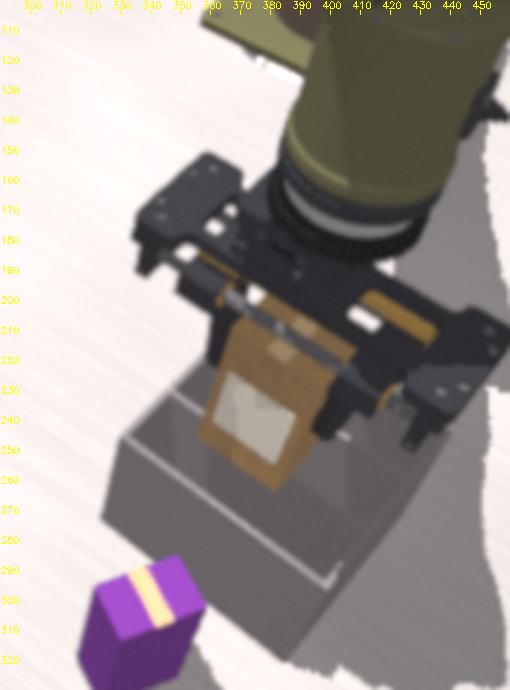

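Call:
drive_tool(motion="0 0 0 0.03 -0.08 0 -0.1; 0 0 0.01 0.1 -0.25 0 -0.1; 0 0 0.02 0.18 -0.5 0 -0.1; 0 0 0.03 0.28 -0.75 0 -0.1; 0 0 0.04 0.38 -1 0 -0.1")

```text
t: 14.95
tcp_pos: [0.5532, 0.1085, 0.2092]
tcp_rot: [0.053, 0.999, -0.001, -0.001]
contact_force: [0.8, -0.9, -2.3]
width: 0.0578
```

Call:
drive_tool(motion="0 0 0 0.1 -0.25 0 -0.1; 0 0 0 0.2 -0.5 0 -0.1; 0 0 0 0.3 -0.72 0 -0.1; 0 0 0 0.38 -0.88 0 -0.1; 0 0 0 0.4 -0.95 0 -0.1; 0 0 0 0.4 -0.95 0 -0.1")

```text
t: 15.55
tcp_pos: [0.4943, 0.0007, 0.2095]
tcp_rot: [0.053, 0.999, -0.0, -0.0]
contact_force: [0.9, 0.9, -1.7]
width: 0.0581
```

```bash
python3 go.py 0.50 0.0 0.058 84
```

```text
t 15.55 p [0.4943 0.0007 0.2095] yaw 83.88 w 0.0581 F [ 0.9  0.9 -1.7] q [ 0.13  0.58 -0.35  1.98  0.32  0.64  1.04]
turn [-0.    -0.    -0.001] shift [-0.049 -0.     1.263]
```

Call:
drive_tool(motion="0 0 0 0 0 0.1 -0.1; 0 0 0 0 0 0.25 -0.1; 0 0 0 0 0 0.42 -0.1; 0 0 0 0 0 0.6 -0.1; 0 0 0 0 0 0.78 -0.1; 0 0 0 0 0 0.92 -0.1; 0 0 0 0 0 1 -0.1; 0 0 0 0 0 1 -0.1")

```text
t: 16.35
tcp_pos: [0.495, 0.0035, 0.0886]
tcp_rot: [0.051, 0.999, 0.0, -0.001]
contact_force: [0.5, -0.2, -1.9]
width: 0.0578
```

Call:
drive_tool(motion="0 0 0 0 0 0.07 -0.1; 0 0 0 0 0 0.14 -0.1; 0 0 0 0 0 0.19 -0.1; 0 0 0 0 0 0.21 -0.1; 0 0 0 0 0 0.22 -0.1; 0 0 0 0 0 0.22 -0.1")

```text
t: 16.95
tcp_pos: [0.4949, 0.0023, 0.0633]
tcp_rot: [0.052, 0.999, 0.0, 0.0]
contact_force: [-0.6, -0.1, -2.0]
width: 0.058
```

```bash
python3 go.py 0.50 0.0 0.058 84;  python3 - <<'E'
from h import *
d=cam("scene")
crop(d,220,60,400,210,4,"s10.png")
E
```

```text
t 16.95 p [0.4949 0.0023 0.0633] yaw 84.01 w 0.058 F [-0.6 -0.1 -2. ] q [-0.    0.83 -0.16  2.08  0.47  0.26  0.9 ]
turn [0. 0. 0.] shift [-0.044 -0.014  0.044]
```

View pics/s10.png

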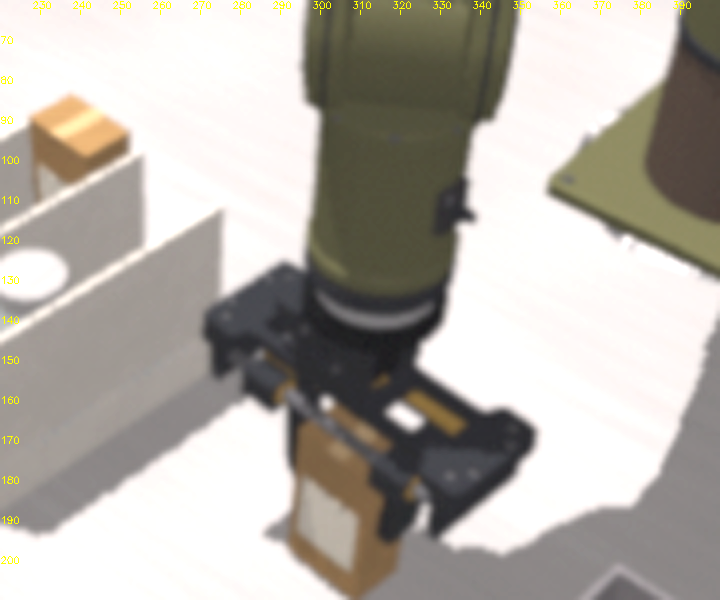

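Call:
drive_tool(motion="0 0 0 0 0 0.015 -0.1; 0 0 0 0 0 0.03 -0.1; 0 0 0 0 0 0.03 -0.1")

```text
t: 17.3
tcp_pos: [0.4948, 0.0023, 0.0595]
tcp_rot: [0.052, 0.999, 0.0, -0.0]
contact_force: [-0.6, -0.3, -1.5]
width: 0.0577
```

Call:
drive_tool(motion="0 0 0 0 0 0.01 -0.1; 0 0 0 0 0 0.015 -0.1; 0 0 0 0 0 0.015 -0.1")

```text
t: 17.6
tcp_pos: [0.4949, 0.0023, 0.0579]
tcp_rot: [0.052, 0.999, 0.0, 0.0]
contact_force: [0.1, -0.5, -0.4]
width: 0.0576
```

Call:
drive_tool(motion="0 0 0 0 0 0.005 -0.1; 0 0 0 0 0 0.005 -0.1")

```text
t: 17.8
tcp_pos: [0.495, 0.0022, 0.0579]
tcp_rot: [0.052, 0.999, -0.0, 0.0]
contact_force: [-1.9, 0.5, 6.0]
width: 0.0581
```

Touching the worktop. Release and rise.

Call:
drive_tool(motion="0 0 0 0 0 0 0.4; 0 0 0 0 0 0 0.7; 0 0 0 0 0 0 1; 0 0 0 0 0 0 1; 0 0 0 0 0 0 1; 0 0 0 0 0 -0.1 1; 0 0 0 0 0 -0.3 1; 0 0 0 0 0 -0.6 1; 0 0 0 0 0 -0.9 1; 0 0 0 0 0 -1 1")

```text
t: 18.8
tcp_pos: [0.4963, 0.0024, 0.1802]
tcp_rot: [0.052, 0.999, 0.0, 0.002]
contact_force: [0.4, 0.1, 0.0]
width: 0.0881
```

```bash
python3 go.py 0.495 0.0023 0.17 -6;  python3 - <<'E'
from h import *
d=cam("scene")
crop(d,220,60,400,210,4,"s11.png")
d=cam("top")
crop(d,180,160,340,290,4,"c11.png")
E
```

```text
t 18.8 p [0.4963 0.0024 0.1802] yaw 84.0 w 0.0881 F [0.4 0.1 0. ] q [ 0.11  0.63 -0.33  2.01  0.36  0.56  0.99]
turn [0.003 0.002 1.   ] shift [ 0.011 -0.002  0.085]
```

View pics/s11.png

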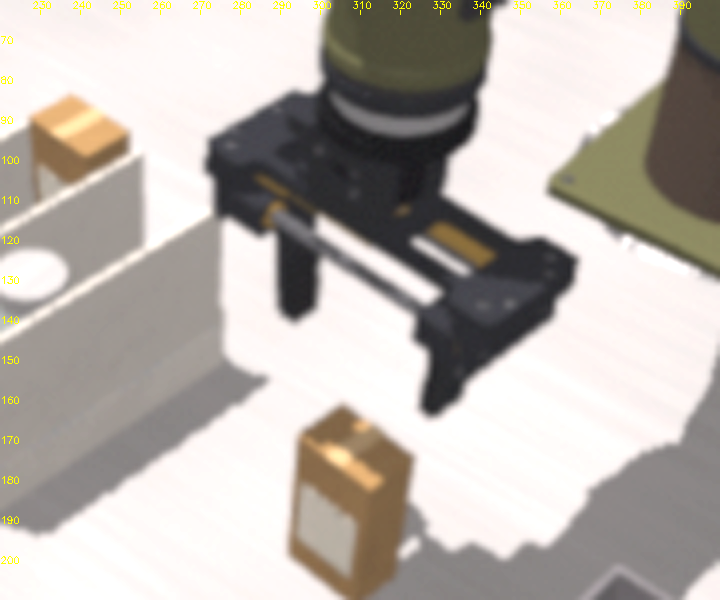

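View pics/c11.png

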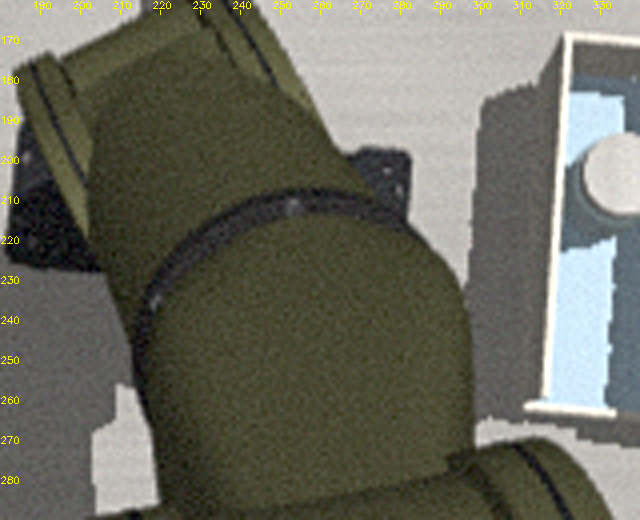

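```bash
cat > fitc.py <<'E'
import sys
from h import *
def T(p,P):
    P=np.array(P,float); c,sn=np.cos(p[2]),np.sin(p[2])
    return np.c_[p[0]+c*P[:,0]-sn*P[:,1],p[1]+sn*P[:,0]+c*P[:,1],P[:,2]]
def fitbox(k,z,uv,g):  # order: (+x+y),(+x-y),(-x-y),(-x+y)
    P=[(.019,.029,z),(.019,-.029,z),(-.019,-.029,z),(-.019,.029,z)]
    r=least_squares(lambda p:(proj(k,T(p,P))-np.array(uv)).ravel(),g); return r.x,np.sqrt(np.mean(r.fun**2))
E
python3 - <<'E'
from fitc import *
d=cam("scene")
print(fitbox(d,.11,[(315,182.5),(294.5,169),(305.5,161),(323.2,174.2)],[.495,0,-.1]))
E
```

```text
(array([ 0.49599156,  0.00697362, -0.05991486]), np.float64(0.7274393360234555))
```

Call:
drive_tool(motion="0 0 0.09 0 0 0 1; 0 0 0.18 0 0 0 1; 0 0 0.27 0 0 0 1; 0 0 0.36 0 0 0 1; 0 0 0.45 0 0 0 1; 0 0 0.54 0 0 0 1; 0 0 0.63 0 0 0 1; 0 0 0.72 0 0 0 1; 0 0 0.81 0 0 0 1; 0 0 0.9 0 0 0 1")

```text
t: 19.95
tcp_pos: [0.4939, 0.002, 0.1758]
tcp_rot: [0.69, 0.724, -0.001, -0.001]
contact_force: [-0.3, 0.5, 0.5]
width: 0.0885
```

```bash
python3 go.py 0.495 0.003 0.12 -6
```

```text
t 19.95 p [0.4939 0.002  0.1758] yaw 2.69 w 0.0885 F [-0.3  0.5  0.5] q [-0.15  0.62  0.08  2.02 -0.1   0.5   0.05]
turn [-0.002  0.001  0.097] shift [0.008 0.011 0.465]
```

Call:
drive_tool(motion="0 0 0.09 0 0.01 0.1 1; 0 0 0.1 0 0.01 0.25 1; 0 0 0.1 0 0.01 0.4 1; 0 0 0.1 0 0.01 0.46 1; 0 0 0.1 0 0.01 0.46 1")

```text
t: 20.45
tcp_pos: [0.4948, 0.0022, 0.1205]
tcp_rot: [0.743, 0.669, -0.002, -0.001]
contact_force: [-0.2, -0.3, 0.4]
width: 0.0882
```

```bash
python3 go.py 0.495 0.003 0.063 -6;  python3 - <<'E'
from h import *
d=cam("scene")
crop(d,220,60,400,210,4,"s12.png")
E
```

```text
t 20.45 p [0.4948 0.0022 0.1205] yaw -5.97 w 0.0882 F [-0.2 -0.3  0.4] q [-0.15  0.73  0.09  2.06 -0.17  0.36 -0.04]
turn [-0.002  0.001  0.   ] shift [0.008 0.003 0.479]
```

View pics/s12.png

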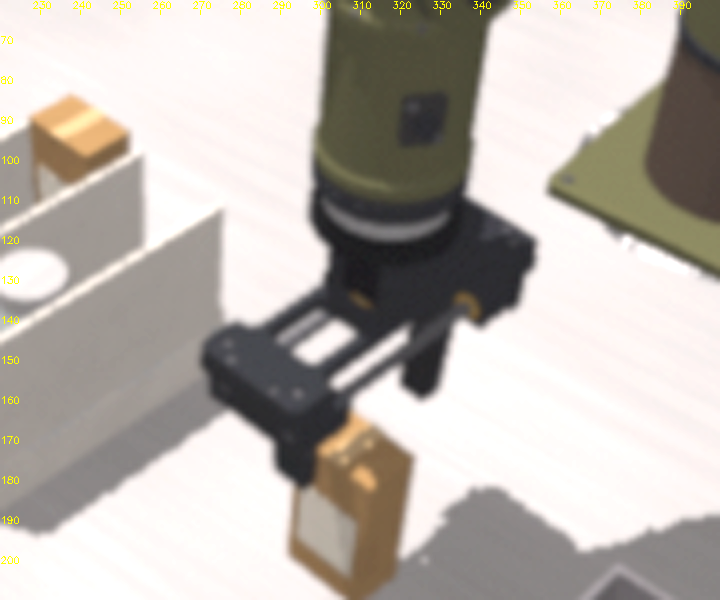

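Call:
drive_tool(motion="0 0 0 0 0 0.15 1; 0 0 0 0 0 0.3 1; 0 0 0 0 0 0.42 1; 0 0 0 0 0 0.475 1; 0 0 0 0 0 0.475 1; 0 0 0 0 0 0.475 0.5; 0 0 0 0 0 0.475 0; 0 0 0 0 0 0.475 -0.3; 0 0 0 0 0 0.475 -0.6; 0 0 0 0 0 0.475 -0.8")

```text
t: 21.5
tcp_pos: [0.4963, 0.0024, 0.0653]
tcp_rot: [0.743, 0.669, 0.0, 0.0]
contact_force: [0.3, 0.7, -0.3]
width: 0.0503
```

Call:
drive_tool(motion="0 0 0 0 0 0 -0.8; 0 0 0 0 0 0 -0.8; 0 0 0 0 0 0 -0.8; 0 0 0 0 0 0 -0.8")

```text
t: 21.9
tcp_pos: [0.4958, 0.0023, 0.065]
tcp_rot: [0.743, 0.669, -0.0, -0.0]
contact_force: [-0.3, 0.6, 0.9]
width: 0.0379
```

```bash
python3 go.py 0.495 0.003 0.23 -6
```

```text
t 21.9 p [0.4958 0.0023 0.065 ] yaw -5.99 w 0.0379 F [-0.3  0.6  0.9] q [-0.13  0.83  0.05  2.08 -0.18  0.23 -0.03]
turn [-0. -0.  0.] shift [ 0.005 -0.008 -1.375]
```

Call:
drive_tool(motion="0 0 0 0 0 -0.04 -0.8; 0 0 0 0 0 -0.12 -0.8; 0 0 0 0 0 -0.25 -0.8; 0 0 0 0 0 -0.42 -0.8; 0 0 0 0 0 -0.6 -0.8; 0 0 0 0 0 -0.78 -0.8; 0 0 0 0 0 -0.92 -0.8; 0 0 0 0 0 -1 -0.8")

```text
t: 22.7
tcp_pos: [0.4966, 0.0022, 0.1869]
tcp_rot: [0.743, 0.669, 0.001, 0.001]
contact_force: [0.1, 0.1, -2.9]
width: 0.0377
```

Call:
drive_tool(motion="0 0 0 -0.1 0 -0.2 -0.8; 0 0 0 -0.25 0 -0.32 -0.8; 0 0 0 -0.45 0 -0.4 -0.8; 0 0 0 -0.7 0 -0.42 -0.8; 0 0 0 -0.95 0 -0.42 -0.8")

```text
t: 23.2
tcp_pos: [0.484, -0.1119, 0.2361]
tcp_rot: [0.743, 0.67, 0.0, 0.0]
contact_force: [0.2, -0.8, -2.8]
width: 0.0379
```

```bash
python3 go.py 0.4816 -0.2843 0.23 -6.1
```

```text
t 23.2 p [ 0.484  -0.1119  0.2361] yaw -5.94 w 0.0379 F [ 0.2 -0.8 -2.8] q [ 0.05  0.53  0.13  1.96 -0.11  0.66  0.15]
turn [ 0.    -0.     0.002] shift [-1.431  0.129  0.05 ]
```

Call:
drive_tool(motion="0 0 0 -0.25 0.02 0 -0.8; 0 0 0 -0.5 0.05 0 -0.8; 0 0 0.002 -0.75 0.08 0 -0.8; 0 0 0.002 -0.95 0.11 0 -0.8")

```text
t: 23.6
tcp_pos: [0.4846, -0.2278, 0.2354]
tcp_rot: [0.745, 0.667, -0.0, -0.0]
contact_force: [0.8, -0.1, -1.6]
width: 0.0377
```

Call:
drive_tool(motion="0 0 0 -0.17 0.02 0 -0.8; 0 0 0 -0.32 0.02 0 -0.8; 0 0 0 -0.43 0.02 0 -0.8; 0 0 0 -0.48 0.02 0 -0.8; 0 0 0 -0.48 0.02 0 -0.8; 0 0 0 -0.48 0.02 0 -0.8")

```text
t: 24.2
tcp_pos: [0.4818, -0.2822, 0.2353]
tcp_rot: [0.744, 0.669, 0.0, -0.001]
contact_force: [0.1, 0.4, -1.6]
width: 0.0373
```

```bash
python3 go.py 0.4816 -0.2843 0.225 -6.1;  python3 - <<'E'
from h import *
d=cam("scene")
crop(d,165,30,285,180,5,"s13.png")
E
```

```text
t 24.2 p [ 0.4818 -0.2822  0.2353] yaw -6.1 w 0.0373 F [ 0.1  0.4 -1.6] q [ 0.38  0.61  0.11  1.78 -0.09  0.76  0.43]
turn [-0.    -0.001  0.   ] shift [-0.018  0.     0.086]
```

View pics/s13.png

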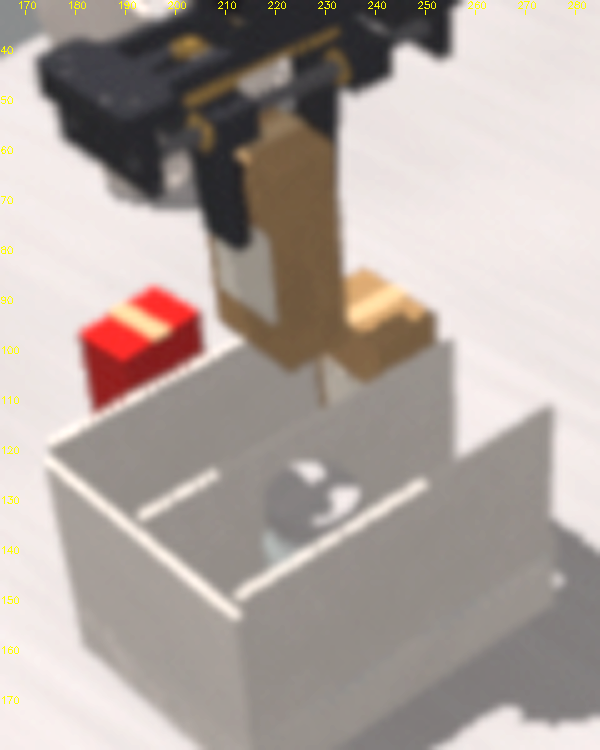

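```bash
python3 - <<'E'
from fitc import *
d=cam("scene")
o,r=fitbox(d,.15,[(238.7,98.7),(227.2,90),(237.5,83.7),(252.5,93.5)],[.417,-.277,-.1]); print("old",np.round(o,4),r)
P=[(.019,.029,.170),(.019,-.029,.170),(-.019,.029,.170)]; uv=np.array([(223.2,104.4),(208.6,94),(233.6,99.6)])
q=least_squares(lambda p:(proj(d,T(p,P))-uv).ravel(),[.48,-.28,-.1]); print("new",np.round(q.x,4),np.round(q.fun,1))
n=q.x
# lane from divider tops
L=back(d,[(275.3,112),(212.3,149.2),(255.5,98.7),(192.7,133.3),(237.2,86.2),(174.5,120)],.14)
print(np.round(L,4))
m=L[2:4,:2];r_=L[4:6,:2]; c0=(m[0]+r_[0])/2;c1=(m[1]+r_[1])/2;u=(c1-c0)/np.linalg.norm(c1-c0);nv=np.array([-u[1],u[0]])
print("lane yaw",np.degrees(np.arctan2(u[1],u[0])))
for k,v in(("old",o),("new",n)): print(k,"along",(v[:2]-c0)@u,"lat",(v[:2]-c0)@nv)
print("tcp along/lat",(np.array(ctrl.read_state()["tcp_pos"])[:2]-c0)@u,(np.array(ctrl.read_state()["tcp_pos"])[:2]-c0)@nv)
E
```

```text
old [ 0.421  -0.2788 -0.1674] 0.803859386278083
new [ 0.4833 -0.2782 -0.1516] [-0.9  0.7 -0.3  0.   1.2 -0.8]
[[ 0.4141 -0.1625  0.14  ]
 [ 0.6091 -0.1863  0.14  ]
 [ 0.4063 -0.2349  0.14  ]
 [ 0.6017 -0.2598  0.14  ]
 [ 0.3978 -0.3073  0.14  ]
 [ 0.5978 -0.3292  0.14  ]]
lane yaw -6.747050893316664
old along 0.019742419607247007 lat -0.005381588525596232
new along 0.08156607802667351 lat 0.0024746579329892977
tcp along/lat 0.08066081848383251 -0.0014342414897889153
```

Call:
drive_tool(motion="0 0 0 -0.01 0 0.05 -0.8; 0 0 0 -0.01 0 0.12 -0.8; 0 0 0 -0.01 0 0.18 -0.8; 0 0 0 -0.01 0 0.2 -0.8; 0 0 0 -0.01 0 0.2 -0.8")

```text
t: 24.8
tcp_pos: [0.4812, -0.2843, 0.2107]
tcp_rot: [0.744, 0.668, -0.0, -0.001]
contact_force: [-0.1, 0.4, -2.1]
width: 0.0378
```

```bash
python3 go.py 0.4816 -0.2843 0.105 -6.1;  python3 - <<'E'
from h import *
d=cam("scene")
crop(d,180,60,270,150,8,"s14.png")
E
```

```text
t 24.8 p [ 0.4812 -0.2843  0.2107] yaw -6.15 w 0.0378 F [-0.1  0.4 -2.1] q [ 0.39  0.64  0.1   1.81 -0.09  0.7   0.44]
turn [-0.001 -0.    -0.001] shift [-0.     0.005  0.881]
```

View pics/s14.png

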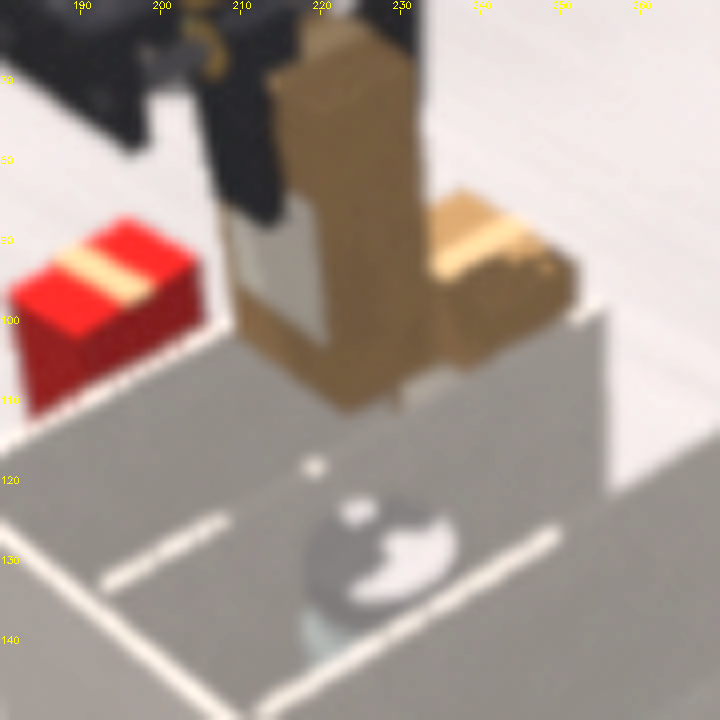

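Call:
drive_tool(motion="0 0 0 0 0 0.08 -0.8; 0 0 0 0 0 0.18 -0.8; 0 0 0 0 0 0.28 -0.8; 0 0 0 0 0 0.38 -0.8; 0 0 0 0 0 0.48 -0.8; 0 0 0 0 0 0.58 -0.8; 0 0 0 0 0 0.66 -0.8; 0 0 0 0 0 0.7 -0.8")

```text
t: 25.65
tcp_pos: [0.4811, -0.2843, 0.1262]
tcp_rot: [0.744, 0.668, -0.0, -0.001]
contact_force: [0.3, -0.0, -1.5]
width: 0.0381
```

```bash
python3 go.py 0.4816 -0.2843 0.105 -6.1;  python3 - <<'E'
from h import *
d=cam("scene")
crop(d,180,60,270,150,7,"s15.png")
E
```

```text
t 25.65 p [ 0.4811 -0.2843  0.1262] yaw -6.16 w 0.0381 F [ 0.3 -0.  -1.5] q [ 0.41  0.77  0.08  1.87 -0.11  0.51  0.45]
turn [-0.001 -0.    -0.001] shift [0.    0.004 0.177]
```

View pics/s15.png

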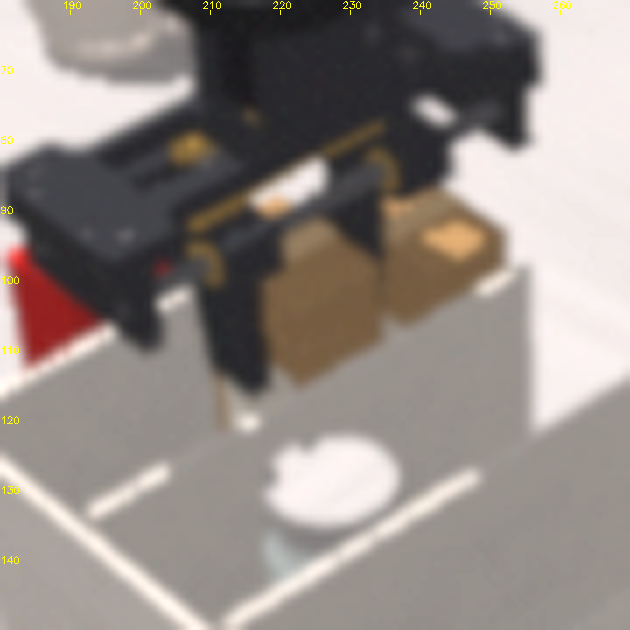

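Call:
drive_tool(motion="0 0 0 0 0 0.05 -0.8; 0 0 0 0 0 0.1 -0.8; 0 0 0 0 0 0.14 -0.8; 0 0 0 0 0 0.16 -0.8; 0 0 0 0 0 0.16 -0.8")

```text
t: 26.2
tcp_pos: [0.4814, -0.2844, 0.1079]
tcp_rot: [0.744, 0.668, -0.0, -0.0]
contact_force: [-0.4, 1.4, -2.5]
width: 0.0376
```

Call:
drive_tool(motion="0 0 0 0 0 0.007 -0.8; 0 0 0 0 0 0.013 -0.8; 0 0 0 0 0 0.013 -0.8")

```text
t: 26.5
tcp_pos: [0.4816, -0.2846, 0.1068]
tcp_rot: [0.744, 0.668, 0.0, 0.0]
contact_force: [1.2, -0.3, -1.7]
width: 0.0379
```

Call:
drive_tool(motion="0 0 0 0 0 0.007 -0.8; 0 0 0 0 0 0.012 -0.8; 0 0 0 0 0 0.012 -0.8")

```text
t: 26.8
tcp_pos: [0.4815, -0.2845, 0.1052]
tcp_rot: [0.744, 0.668, 0.0, -0.0]
contact_force: [-0.1, -0.9, -2.2]
width: 0.038
```

Call:
drive_tool(motion="0 0 0 0 0 0.005 -0.8; 0 0 0 0 0 0.005 -0.8")

```text
t: 27.0
tcp_pos: [0.4816, -0.2845, 0.1051]
tcp_rot: [0.744, 0.668, 0.0, 0.0]
contact_force: [-0.7, 2.1, 3.3]
width: 0.0382
```

Call:
drive_tool(motion="0 0 0 0 0 0 -0.05; 0 0 0 0 0 0 0.05; 0 0 0 0 0 0 0.05; 0 0 0 0 0 0 0.05; 0 0 0 0 0 0 0.05")

```text
t: 27.5
tcp_pos: [0.4816, -0.2845, 0.1046]
tcp_rot: [0.744, 0.668, 0.0, -0.0]
contact_force: [0.1, 0.4, 0.0]
width: 0.0464
```

```bash
python3 go.py
```

```text
t 27.5 p [ 0.4816 -0.2845  0.1046] yaw -6.16 w 0.0464 F [0.1 0.4 0. ] q [ 0.41  0.8   0.07  1.88 -0.11  0.46  0.45]
```

Call:
drive_tool(motion="0 0 0 0 0 -0.06 0.05; 0 0 0 0 0 -0.16 0.05; 0 0 0 0 0 -0.3 0.05; 0 0 0 0 0 -0.45 0.05; 0 0 0 0 0 -0.6 0.05; 0 0 0 0 0 -0.8 0.05; 0 0 0 0 0 -1 0.05; 0 0 0 0 0 -1 0.05")

```text
t: 28.3
tcp_pos: [0.4834, -0.2858, 0.2287]
tcp_rot: [0.744, 0.668, 0.001, 0.004]
contact_force: [0.5, -0.5, -0.1]
width: 0.0464
```

Call:
drive_tool(motion="0 0 0 0.3 0 -0.2 0.05; 0 0 0 0.65 0 -0.2 0.05; 0 0 0 1 0 -0.2 0.05")

```text
t: 28.6
tcp_pos: [0.4945, -0.1643, 0.2494]
tcp_rot: [0.745, 0.668, 0.001, 0.001]
contact_force: [0.6, 0.3, 0.2]
width: 0.0465
```

Call:
drive_tool(motion="0 0 0 0.35 0 0 0.05; 0 0 0 0.7 0 0 0.05; 0 0 0 1 0 0 0.05")

```text
t: 28.9
tcp_pos: [0.507, -0.0434, 0.2487]
tcp_rot: [0.744, 0.669, 0.0, -0.0]
contact_force: [0.3, -0.6, -0.3]
width: 0.0462
```

Call:
drive_tool(motion="0 0 0 0.35 0 0 0.05; 0 0 0 0.7 0 0 0.05; 0 0 0 1 0 0 0.05; 0 0 0 1 0 0 0.05")

```text
t: 29.3
tcp_pos: [0.5201, 0.0804, 0.2484]
tcp_rot: [0.741, 0.672, 0.001, -0.001]
contact_force: [0.8, 0.5, 0.5]
width: 0.0464
```

```bash
python3 go.py; python3 - <<'E'
from h import *
d=cam("scene"); crop(d,165,70,285,190,6,"s16.png"); crop(d,0,0,512,384,1,"s16f.png")
d=cam("top"); crop(d,295,155,435,275,5,"c16.png"); crop(d,0,0,512,384,1,"c16f.png")
im=np.hstack([cv2.imread("pics/s16f.png"),cv2.imread("pics/c16f.png")]); cv2.imwrite("pics/f16.png",cv2.resize(im,(800,300)))
E
```

```text
t 29.3 p [0.5201 0.0804 0.2484] yaw -5.59 w 0.0464 F [0.8 0.5 0.5] q [-0.34  0.55  0.15  1.86 -0.13  0.74 -0.21]
```

View pics/s16.png

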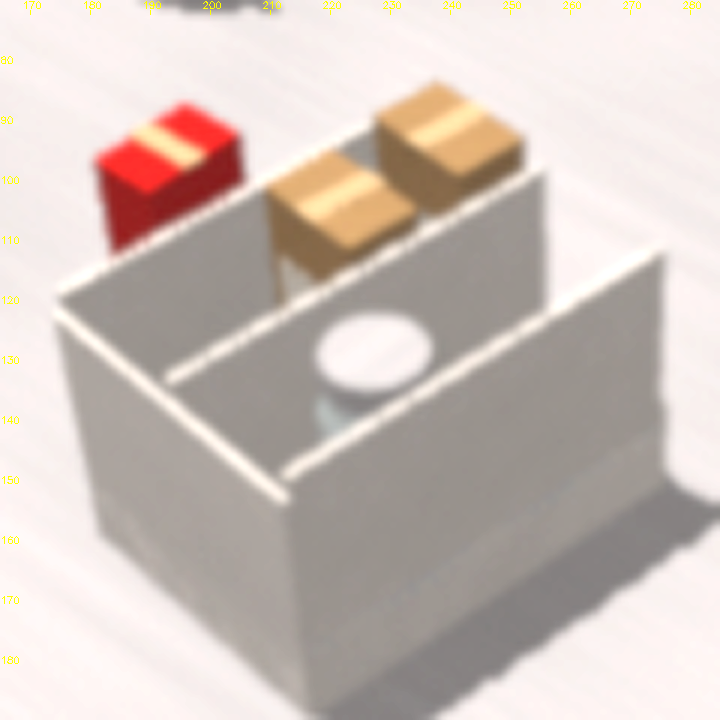

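View pics/c16.png

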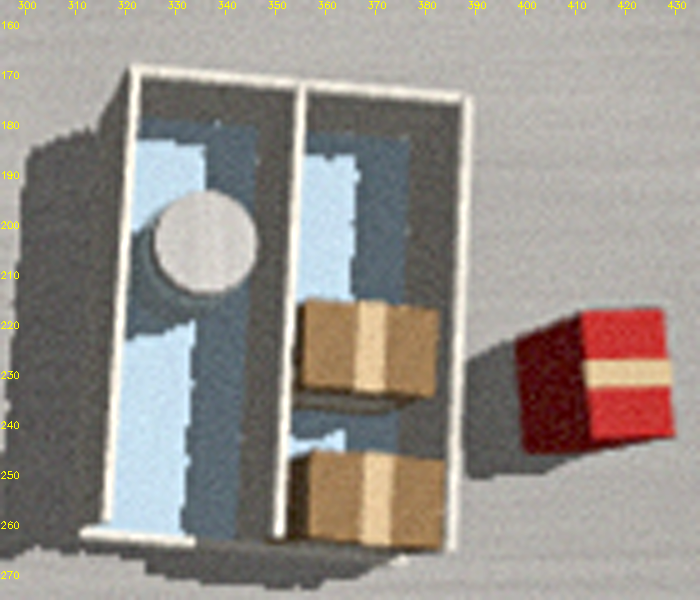

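View pics/f16.png

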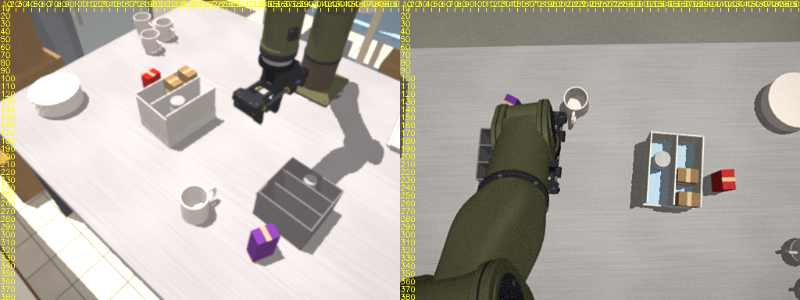

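```bash
python3 - <<'E'
from fitc import *
d=cam("top"); R=np.array([.4984,-.2542,-.1048])
def loc(p,q): c,sn=np.cos(p[2]),np.sin(p[2]); e=q[:2]-p[:2]; return np.round([c*e[0]+sn*e[1],-sn*e[0]+c*e[1],np.degrees(q[2]-p[2])],4)
for n,uv in(("old",[(357.3,245),(383.8,247),(383.3,264.8),(356.5,263)]),("new",[(356.2,214.8),(382.5,217),(381.8,234.5),(355.3,233)])):
    q,r=fitbox(d,.15,uv,[.42,-.28,-.1]); print(n,np.round(q,4),round(r,2),loc(R,q))
E
```

```text
old [ 0.4131 -0.2843 -0.0921] 0.19 [-0.0817 -0.0389  0.7279]
new [ 0.4774 -0.2856 -0.0938] 0.25 [-0.0176 -0.0334  0.6319]
```

```bash
python3 - <<'E'
from cell import ctrl
print(ctrl.close_job())
E
```

```text
the job is handed in; nothing more can be done
None
```

The job is done and handed in at about 29 s of the 67 s allowed; the hand-in reports no verdict.

- **Old carton:** I gripped it by its broad faces and pulled it forward in the right lane until it touched the front lip. Then I set it on the lane floor and let go.
- **New carton:** I lifted it out of the crate by its narrow faces, stood it upright on the bare worktop and let go. I then regripped it by the broad faces and set it down in the same lane, behind the old carton and facing the same way.

**Last checks, from the pictures:**
- Both cartons stand upright in the right lane, turned less than 1° from it.
- The old carton's centre measures 81.7 mm in front of the rack's centre; touching the lip would be 81 mm.
- There is about 26 mm between the cartons, because a gripper finger had to fit between them. The new one sits about 4 mm to the left of the lane's centre but clear of the divider.
- The rack jar and the red carton have not moved. The mug, crate jar and purple carton look unmoved in the final wide views, but I did not measure them again.
- The gripper is clear of everything. The largest force I read was about 13 N, when pressing the old carton onto the floor.

**Disagreement:** the two cameras differed by about 5 to 8 mm in absolute position. I worked from where the gripper actually closed and from positions relative to the rack. One rough scene-camera reading put the old carton 5 mm right of the lane's centre, while the top camera puts it 2 mm right.

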